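# Press the brass pen socket into the desk block

### The job

Push the dark wooden desk block across the pressing board until it sits square in the corner, against both the far fence and the left fence. Then press the brass pen socket down into the block until its collar lies flush on the wood all round, leaving the block in the corner. Do not tip the block over, pull the socket out, or disturb the other things on the bench.

Things in the scene. Friction and masses are not known exactly. Their poses are not given: they have to be found in the camera images.
- board: Fixed light-wood pressing board 300 x 300 x 12 mm; origin: centre of its underside; x away from the robot, y to the left. Two brown fences, 30 mm wide, stand 36 mm above its top: the far fence (working face at x = +120 mm) and the left fence (working face at y = +120 mm).
- home (a point): Where the centre of the block's underside belongs: on the board's top in the corner of the two fences, x = +70, y = +75, z = +12 mm in the board's frame, marked by a thin steel plate. Axes as the board's.
- block: Dark wooden block, pale stripe round its foot, loose on the board, 0.5 to 0.9 kg: 100 mm along its x, 90 mm along its y, 70 mm high; origin: centre of its underside. Starts up to 0.25 rad out of square; its x belongs along the board's x (no half turn). A push of 3 to 10 N slides it; too wide to grasp.
- bore (a point): Centre of the mouth of the vertical bore in the middle of the block's top, 70 mm above its underside; z up. The bore is 38 mm in diameter, 64 mm deep.
- socket: Brass pen socket: 36 mm shank, 54 mm long, under a flat collar 60 mm wide, 8 mm thick. Origin: centre of the collar's underside (shoulder), z up. Starts upright in the bore, shoulder 20 mm above the wood. Tight: a steady push of about 10 N on the collar's middle sinks it, it stays where left, and stops firmly when home. Its 13 mm pen hole is closed to fingers.
- finished: Finished desk block, medium brown wood, 100 x 90 x 70 mm, brass collar already flush on its top. Bystander, stands left of the pressing board.
- mallet: Wooden mallet, 180 mm long, 100 mm head, lying to the right of the board. Bystander; origin under its handle's forward part.
- horse: Carved reddish-brown horse on a plinth, 150 mm long and 150 mm high. Bystander; origin under its centre.
- mug: Carved wooden mug, 80 mm wide, 100 mm high. Bystander; origin under its centre.
- wax: Yellow tin of wax, 76 mm wide, 60 mm high. Bystander; origin under its centre.
- keepsake: Small lidded wooden box with a brass knob, 124 x 84 x 76 mm. Bystander; origin under its centre.
- brush: Brush with a wooden handle lying flat, to the right of the board. Bystander.
There are look-alikes about, which are no part of the job. Leave any blue look-alike of the block alone.

How it is judged:
By the outcome, as a careful person would: the job done as asked, in the order asked, and still so for the second after the job is handed in, with the robot touching nothing.
It also fails if it takes over 64 s, if anything falls off the work surface, if the arm or the gripper's body presses on something with over 40 N, if the wrist force passes 120 N, or if a joint passes its speed limit or range.

### The arm

A 7-joint arm with a two-finger parallel gripper is mounted at the origin on the work surface. World frame = base frame: x ahead of the robot, y to its left, z up, the work surface at z = 0. Lengths are in m, angles in degrees, forces in N, time in s.
With the tool pointing down it reaches from about 0.425 to 0.8 m from the base axis. Payload 8.3 kg.
Tool frame: the origin (TCP) lies on the centre line of the jaws, within the pads' length; the fingertips stand 14 mm ahead of it and the grasp point (between the pads) lies 5 mm behind it (bot.finger_overhang is the y of the fingertips in the tool frame, in m); y points along the fingers, z is the direction in which the jaws open and shut, and the axes are right-handed (so a half turn about y gives the same grasp; the last joint's range is limited). The gripper opens to 85 mm and grips with 20 to 120 N. Pads are 22 mm wide; open, the fingers measure 114 mm over their backs; the gripper's body (76 mm by 85 mm) begins 54 mm behind the grasp point. The pads swing forward as they close: fully open they stand 13 mm farther back than shut.
Start: joints at [69.964, 21.967, 0.94, 78.501, -0.361, 79.538, -2.664], TCP at [0.177, -0.599, 0.218] pointing down, gripper open.
Joint ranges: [-169.22, 169.22], [-14.56, 117.87], [-87.37, 89.26], [10.42, 133.3], [-82.24, 262.24], [0.94, 117.77], [-172.7, 172.7]. Speed limits (degrees/s): [136.94, 136.94, 172.46, 172.46, 180, 180, 180].

### API

Orientations are given as [roll, pitch, yaw] about the fixed x, y, z axes, in that order (R = Rz(yaw) Ry(pitch) Rx(roll)).
In Python, from bench import bot, optics gives the robot as it stands.
- The arm moves only by the tool servo_tool, never from a script. Its argument "series" is a list of rows, each a list of 6 numbers: the shift along the tool's x, y, z in m, then the turn, a rotation vector about the tool's x, y, z in degrees. In form: [[dx, dy, dz, rx, ry, rz], ...]. A call has exactly 10 rows; each row shifts and turns the commanded pose from where the row before left it, along the tool's axes as they then stand; what a row does not reach is not made up. A row lasts 1/8 s, in which the tool goes at most 62.5 mm and 10.7 degrees, less where a joint would pass 70% of its speed; a pose out of reach is approached as far as the arm can. A call with a gripper value outside its range is refused whole. "gripper" is the opening in per cent of the stroke, from 0 (shut) to 100 (fully open), set as the call begins (left out, the last holds). The fingers move at their own pace and stop on an object; "force" is the grip in N (left out, the last holds). Time passes only in rows, so rows that do not move let the fingers close, or fill a call up. It gives the time, the measured TCP pose, the force and the opening at its end, in the units of the state.
- bot.state(): the state, without advancing time (a new reading comes with each control period).
- optics.capture(name): name is "scene" or "top" or "wrist"; returns (picture, depth): 420x560x3 uint8, red, green, blue; 420x560 float32, m along the optical axis (not along the pixel's ray), 0 where there is no reading.
- optics.camera_params(name): a dict with "vertical_fov" (degrees; the focal length in pixels is half the picture's height over the tangent of half this angle, whatever the lens; pixels are square), "cx", "cy" (the principal point, pixels), "R" (3x3) and "t" (3): a world point X has camera coordinates R X + t. Camera axes: x right, y down, z forward; pixel columns grow to the right and rows downward; lengths in m; the calibration is good to about 2 mm. The wrist camera is an equidistant fisheye: a pixel r from the principal point sees the ray r / f radians off the axis. A picture is of the moment at which its call begins: read the wrist's pose just before it. camera_params takes no time and is no camera call; for the wrist camera it gives the pose at the moment of the call.
- bot.close_job(): hands the job in, once; it reports no verdict.
The state is a dict: "time_s": time; "q": joint angles; "dq": joint speeds; "joint_torque": joint torques, N m; "eef_pos": TCP position; "eef_rot": TCP orientation; "wrist_force": force on the tool from outside, world axes, zero at the start; "ft_torque": the same for the moment, N m; "grip_width": finger opening in m.
Only numpy, scipy, OpenCV 4.12 (cv2) and the standard library are available. Lean on these libraries where they do the work, as an engineer would, in place of code of your own. Each camera call takes 0.05 s, during which the arm holds its last target.

## Working session

There is one attempt and no reset: what is moved stays moved. The work goes in short steps, Python scripts to look and compute and a tool call to move; the robot and the scene stay as the last step left them, time stands still between calls to the robot, and variables do not carry over. Pictures are saved under pics/ and viewed, and the job is handed in when it is done.

Besides the shell and the picture viewer there is one more tool, called after "Emit:" as a command line: name --pt "numbers of a row" for each row, then --argument value for the rest. servo_tool: Moves the arm, as the interface text tells. Its arguments: {"type":"object","properties":{"series":{"type":"array"},"gripper":{"type":"number"},"force":{"type":"number"}},"required":["series"]}

```bash
ls; mkdir -p pics
python3 - <<'E'
from bench import bot, optics
import cv2, numpy as np
s=bot.state()
for k,v in s.items(): print(k,np.round(v,4))
print(bot.finger_overhang)
for n in ["scene","top"]:
    p=optics.camera_params(n); print(n,p)
    im,d=optics.capture(n)
    cv2.imwrite(f"pics/{n}0.png",im[:,:,::-1]); np.save(f"pics/{n}0.npy",d); np.save(f"pics/{n}0i.npy",im)
E
```

```text
pics
time_s 0.0
q [69.9615 22.0165  0.9379 78.5615 -0.3613 79.5386 -2.6641]
dq [ 0.054   0.0615  0.0009  0.029   0.0116  0.0038 -0.022 ]
joint_torque [ 2.00000e-03 -6.27599e+01  8.45400e-01 -3.71823e+01  1.67000e-02
  1.41000e-02  0.00000e+00]
eef_pos [ 0.1767 -0.5989  0.2166]
eef_rot [-9.011380e+01 -1.700000e-03 -1.635614e+02]
wrist_force [-0.518   1.2463  0.3239]
ft_torque [-0.0533 -0.0038 -0.0591]
grip_width 0.0853
0.014
scene {'vertical_fov': 43.216980821174246, 'cx': 282.02025885162976, 'cy': 210.54007418015775, 'R': array([[-0.83234046,  0.55399645,  0.01724217],
       [ 0.45842234,  0.70556594, -0.54039399],
       [-0.31154184, -0.44188758, -0.84123543]]), 't': array([ 0.44930565, -0.19964303,  1.78099058])}
top {'vertical_fov': 50.58896761764064, 'cx': 283.15848809114834, 'cy': 213.99629205769457, 'R': array([[-0.00194133, -0.99992495, -0.01209689],
       [-0.99214447,  0.00343906, -0.12505012],
       [ 0.12508233,  0.0117591 , -0.99207668]]), 't': array([0.01011643, 0.54401273, 1.41186109])}
```

View pics/scene0.png

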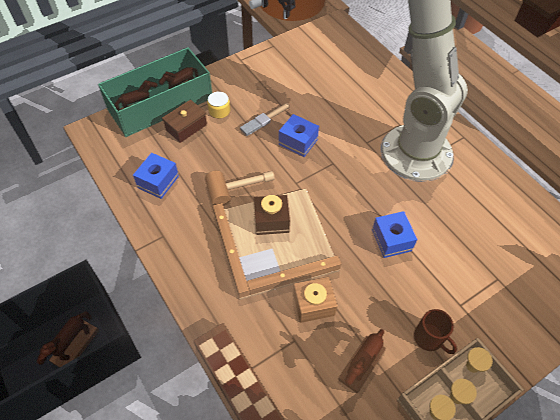

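View pics/top0.png

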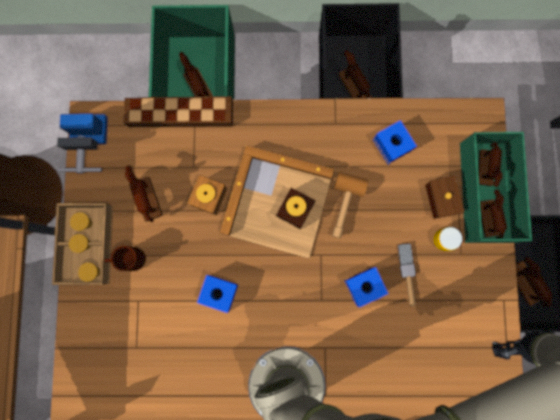

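```bash
cat > h.py <<'E'
import numpy as np, cv2
from bench import bot, optics
def K(n,H=420):
    p=optics.camera_params(n); f=H/2/np.tan(np.radians(p['vertical_fov']/2)); return f,p['cx'],p['cy'],np.array(p['R']),np.array(p['t'])
def cloud(n,d):
    f,cx,cy,R,t=K(n); v,u=np.mgrid[:420,:560]
    X=np.stack([(u-cx)/f*d,(v-cy)/f*d,d],-1); return (X-t)@R
def ray(n,uv,z):
    f,cx,cy,R,t=K(n); uv=np.atleast_2d(uv).astype(float)
    D=np.c_[(uv[:,0]-cx)/f,(uv[:,1]-cy)/f,np.ones(len(uv))]@R; C=-R.T@t
    return C+D*((z-C[2])/D[:,2])[:,None]
def proj(n,X):
    f,cx,cy,R,t=K(n); c=np.atleast_2d(X)@R.T+t; return np.c_[c[:,0]/c[:,2]*f+cx,c[:,1]/c[:,2]*f+cy]
E
python3 - <<'E'
from h import *
d=np.load('pics/top0.npy'); im=np.load('pics/top0i.npy'); P=cloud('top',d)
z=P[...,2]
print([ (u,v,np.round(P[v,u],4)) for u,v in [(245,210),(263,177),(285,158),(240,180),(283,205),(296,206),(345,215),(350,183),(207,193),(320,165),(227,230)]])
a=im[130:270,190:380]; cv2.imwrite('pics/topz.png',cv2.resize(a[:,:,::-1],None,fx=4.2,fy=4.2,interpolation=cv2.INTER_CUBIC))
h=np.clip((z[130:270,190:380])*2000,0,255).astype(np.uint8)
cv2.imwrite('pics/toph.png',cv2.resize(cv2.applyColorMap(h,cv2.COLORMAP_JET),None,fx=4.2,fy=4.2,interpolation=cv2.INTER_NEAREST))
E
```

```text
[(245, 210, array([0.5606, 0.1352, 0.0122])), (263, 177, array([0.6719, 0.0761, 0.0107])), (285, 158, array([0.7269, 0.0021, 0.0487])), (240, 180, array([0.655 , 0.1492, 0.0454])), (283, 205, array([0.5662, 0.0085, 0.0847])), (296, 206, array([ 0.5593, -0.032 ,  0.1095])), (345, 215, array([ 0.5399, -0.192 ,  0.0358])), (350, 183, array([ 0.6414, -0.2076,  0.0558])), (207, 193, array([0.6057, 0.2492, 0.0835])), (320, 165, array([ 0.7019, -0.1118,  0.0531])), (227, 230, array([0.4908, 0.1886, 0.051 ]))]
```

View pics/topz.png

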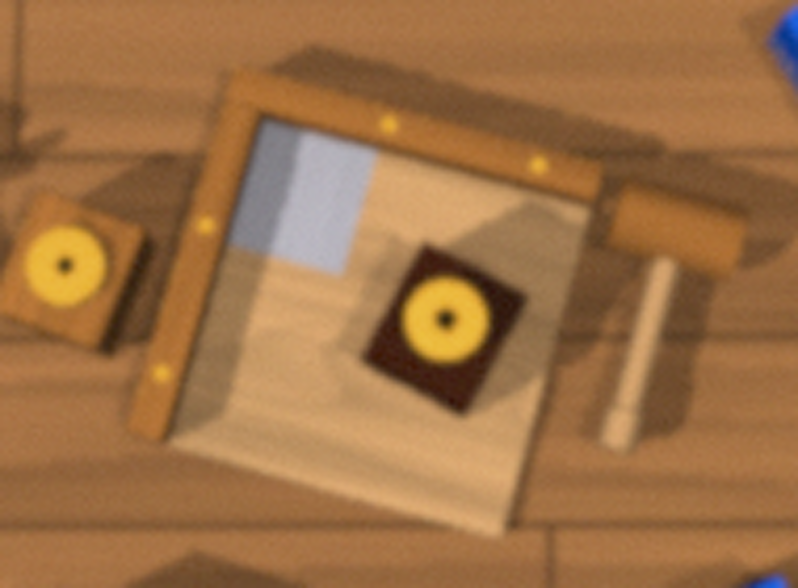

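View pics/toph.png

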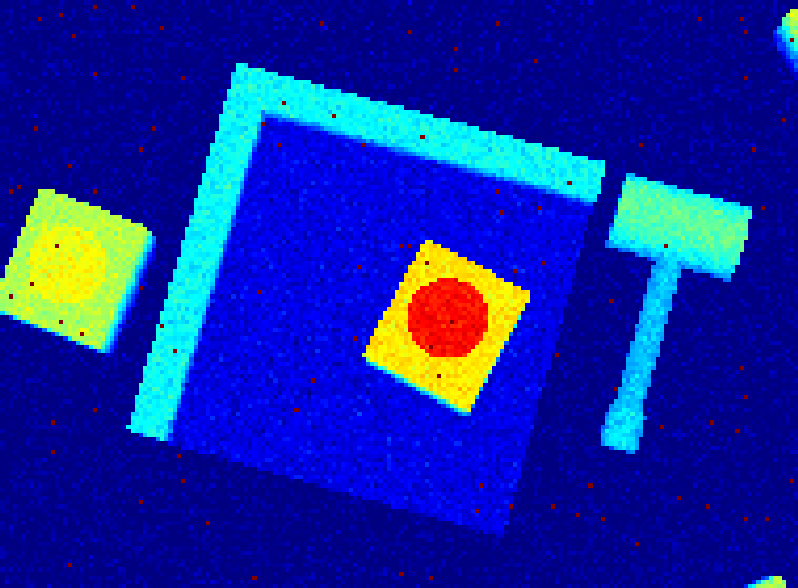

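```bash
cat > seg.py <<'E'
from h import *
def fitline(p):
    for _ in range(3):
        c=p.mean(0); w,V=np.linalg.eigh(np.cov((p-c).T)); r=(p-c)@V[:,0]; p=p[abs(r)<max(2*r.std(),.001)]
    c=p.mean(0); w,V=np.linalg.eigh(np.cov((p-c).T)); return c,V[:,1],r.std()
def med(d): return cv2.medianBlur(d.astype(np.float32),3)
def comp(mask,seed):
    n,l,_,_=cv2.connectedComponentsWithStats(mask.astype(np.uint8)); return l==l[seed[1],seed[0]]
def contour_world(m,z,n='top'):
    c=max(cv2.findContours(m.astype(np.uint8),cv2.RETR_EXTERNAL,cv2.CHAIN_APPROX_NONE)[0],key=len)[:,0]
    return c.astype(float),ray(n,c,z)[:,:2]
def block(d,seed=None,lo=.07):
    P=cloud('top',med(d)); z=P[...,2]
    m=(z>lo)&(z<.14); x,y=P[...,0],P[...,1]
    m&=(x>.38)&(x<.76)&(y>-.15)&(y<.19)
    n,l,s,_=cv2.connectedComponentsWithStats(m.astype(np.uint8)); k=1+np.argmax(s[1:,4]); m=l==k
    return m,P
E
python3 - <<'E'
from seg import *
d=np.load('pics/top0.npy'); P=cloud('top',med(d)); z=P[...,2]
g=(z>.034)&(z<.065)
f=comp(g,(285,158))
c,w=contour_world(f,.048)
# rough yaw via minAreaRect of fence
b=comp((z>.0065)&(z<.12),(245,210))
cb,wb=contour_world(b,.012)
print(cv2.minAreaRect(wb.astype(np.float32)*1000))
print(cv2.minAreaRect(w.astype(np.float32)*1000))
th=np.radians(-14)
for it in range(3):
    ex=np.array([np.cos(th),np.sin(th)]);ey=np.array([-ex[1],ex[0]])
    u,v=w@ex,w@ey
    umax,vmax=np.percentile(u,99),np.percentile(v,99)
    L={}
    L['fo']=w[(abs(u-umax)<.008)&(v<vmax-.02)&(v>v.min()+.02)]
    L['fi']=w[(abs(u-umax+.03)<.008)&(v<vmax-.045)&(v>v.min()+.02)]
    L['lo']=w[(abs(v-vmax)<.008)&(u<umax-.02)&(u>u.min()+.02)]
    L['li']=w[(abs(v-vmax+.03)<.008)&(u<umax-.045)&(u>u.min()+.02)]
    angs=[]
    for k,p in L.items():
        cc,dd,r=fitline(p); a=np.degrees(np.arctan2(dd[1],dd[0])); a=(a+(0 if k[0]=='l' else 90)+90)%180-90
        angs.append(a); print(k,len(p),round(a,2),np.round([cc@ex,cc@ey],4),round(r,4))
    th=np.radians(np.mean(angs))
    print('th',np.degrees(th), 'vmin',v.min(),'umin',u.min())
m=(z>.07)&(z<.14)
k=comp(m,(296,206)); c,w=contour_world(k,.082)
print('block',cv2.minAreaRect(w.astype(np.float32)*1000), np.median(z[k&(z<.09)]))
print(np.round(cv2.boxPoints(cv2.minAreaRect(w.astype(np.float32)*1000)),1))
s=k&(z>.1); c,w=contour_world(s,np.median(z[s])); print('sock',np.median(z[s]),cv2.minEnclosingCircle(w.astype(np.float32)*1000), w.mean(0))
print('board z',np.median(z[b&(z<.03)]),'fence',np.median(z[f]))
E
```

```text
((594.0046997070312, 30.408493041992188), (308.66229248046875, 312.82733154296875), 73.88420104980469)
((588.8892822265625, 27.857925415039062), (299.47296142578125, 299.9474792480469), 74.14871978759766)
fo 69 -15.68 [0.7136 0.1824] 0.0009
fi 65 -15.88 [0.6836 0.1646] 0.001
lo 70 -15.74 [0.5575 0.3182] 0.0009
li 69 -15.76 [0.5538 0.2893] 0.001
th -15.765292899524795 vmin 0.015601392087596607 umin 0.4190826583354814
fo 76 -15.83 [0.7075 0.1868] 0.0009
fi 69 -15.93 [0.678  0.1722] 0.001
lo 75 -15.85 [0.5584 0.3351] 0.0009
li 69 -15.76 [0.5447 0.3062] 0.001
th -15.841507523818457 vmin 0.036883508391288365 umin 0.4093969071564672
fo 76 -15.83 [0.7073 0.1877] 0.0009
fi 69 -15.93 [0.6778 0.1731] 0.001
lo 75 -15.85 [0.558  0.3359] 0.0009
li 69 -15.76 [0.5443 0.307 ] 0.001
th -15.841507523818457 vmin 0.03779523422196759 umin 0.40896834737712934
block ((561.4506225585938, -31.8583984375), (90.13658905029297, 101.3096923828125), 61.45924377441406) 0.08246968688850462
[[495.4 -47.2]
 [584.4 -95.7]
 [627.5 -16.5]
 [538.5  31.9]]
sock 0.11032995208340743 ((561.4512939453125, -32.313961029052734), 29.99332618713379) [ 0.56204416 -0.03196625]
board z 0.012642563577001492 fence 0.047926529445520206
```

```bash
cat >> h.py <<'E'
from scipy.spatial.transform import Rotation as Rn
TH=np.radians(-15.84); EX=np.array([np.cos(TH),np.sin(TH),0]);EY=np.array([-np.sin(TH),np.cos(TH),0])
O=.5576*EX+.1865*EY
def b2w(x,y,z): return O+x*EX+y*EY+np.array([0,0,z])
def w2b(p): q=np.asarray(p)-O; return np.array([q@EX,q@EY,p[2]])
def pose():
    s=bot.state(); return s,np.array(s['eef_pos']),Rn.from_euler('xyz',s['eef_rot'],degrees=True)
def plan(pos,rpy):
    "tool-frame shift (before turning) and rotvec to reach target"
    s,p,R=pose(); T=Rn.from_euler('xyz',rpy,degrees=True)
    print('t',s['time_s'],'pos',np.round(p,4),'brd',np.round(w2b(p),4),'rpy',np.round(s['eef_rot'],2),'w',round(s['grip_width'],4),'F',np.round(s['wrist_force'],1))
    print('shift mm',np.round(R.inv().apply(np.array(pos)-p)*1000,1),'rotvec',np.round((R.inv()*T).as_rotvec(degrees=True),2),'shift in target frame',np.round(T.inv().apply(np.array(pos)-p)*1000,1))
E
python3 - <<'E'
from h import *
s,p,R=pose(); c=optics.camera_params('wrist'); C=-c['R'].T@c['t']; print('cam in tool',R.inv().apply(C-p), 'axis',R.inv().apply(c['R'][2]))
blk=np.array([.5615,-.0319,0]); print(w2b(blk))
a=np.radians(-28.6+90); push=np.array([np.cos(a),np.sin(a),0])
print(push)
plan(blk-push*.085+[0,0,.2],[-90,0,-118.6])
plan(blk-push*.085+[0,0,.2],[-90,0,61.4])
E
```

```text
cam in tool [-0.06561371 -0.15602841  0.0006185 ] axis [ 0.26196518  0.96507631 -0.0013996 ]
[-0.0087143  -0.06392617  0.        ]
[0.47869186 0.87798298 0.        ]
t 0.1 pos [ 0.1767 -0.599   0.2166] brd [-0.2241 -0.7145  0.2166] rpy [ -90.11   -0.   -163.56] w 0.0854 F [-0.  -0.4 -0.7]
shift mm [-469.4   17.3 -374.9] rotvec [ 1.000e-01 -4.496e+01 -4.000e-02] shift in target frame [-597.1   16.6   66.4]
t 0.1 pos [ 0.1767 -0.599   0.2166] brd [-0.2241 -0.7145  0.2166] rpy [ -90.11   -0.   -163.56] w 0.0854 F [-0.  -0.4 -0.7]
shift mm [-469.4   17.3 -374.9] rotvec [5.0000e-02 1.3504e+02 1.3000e-01] shift in target frame [597.1  16.6 -66.4]
```

Emit:
servo_tool --pt "-0.047 0 -0.0375 0 0 0" --pt "-0.047 0 -0.0375 0 0 0" --pt "-0.047 0 -0.0375 0 0 0" --pt "-0.047 0 -0.0375 0 0 0" --pt "-0.047 0 -0.0375 0 0 0" --pt "-0.047 0 -0.0375 0 0 0" --pt "-0.047 0 -0.0375 0 0 0" --pt "-0.047 0 -0.0375 0 0 0" --pt "-0.047 0 -0.0375 0 0 0" --pt "-0.047 0 -0.0375 0 0 0" --gripper 50

```text
time_s: 1.35
eef_pos: [0.5222, -0.1053, 0.2175]
eef_rot: [-90.0, -0.0, -163.6]
wrist_force: [1.0, 0.2, -0.1]
grip_width: 0.0428
```

Emit:
servo_tool --pt "0 0 0 0 -9 0" --pt "0 0 0 0 -9 0" --pt "0 0 0 0 -9 0" --pt "0 0 0 0 -9 0" --pt "0 0 0 0 -9 0" --pt "0 0 0 0 0 5" --pt "0 0 0 0 0 5" --pt "0 0 0 0 0 5" --pt "0 0 0 0 0 0" --pt "0 0 0 0 0 0"

```text
time_s: 2.6
eef_pos: [0.5215, -0.1063, 0.2176]
eef_rot: [-90.0, 14.9, -118.5]
wrist_force: [-0.1, -0.5, 0.2]
grip_width: 0.0425
```

Run:
```python
from h import *
blk=np.array([.5615,-.0319,0]);push=np.array([.4787,.878,0])
plan(blk-push*.085+[0,0,.046],[-90,15,-118.6])
s,p,R=pose();print(R.inv().apply(push))
```

```text
t 2.6 pos [ 0.5215 -0.1063  0.2176] brd [-0.0269 -0.1464  0.2176] rpy [ -90.02   14.92 -118.53] w 0.0425 F [-0.1 -0.5  0.2]
shift mm [ 44.7 165.6  -0.4] rotvec [0.04 0.07 0.08] shift in target frame [ 45.  165.6  -0.5]
[-0.96631077  0.25744783  0.00134226]
```

Emit:
servo_tool --pt "0.009 0.0331 0 0 0 0" --pt "0.009 0.0331 0 0 0 0" --pt "0.009 0.0331 0 0 0 0" --pt "0.009 0.0331 0 0 0 0" --pt "0.009 0.0331 0 0 0 0" --pt "0 0 0 0 0 0" --pt "-0.0097 0.0026 0 0 0 0" --pt "-0.0097 0.0026 0 0 0 0" --pt "-0.0048 0.0013 0 0 0 0" --pt "-0.0048 0.0013 0 0 0 0"

```text
time_s: 3.85
eef_pos: [0.5361, -0.0806, 0.0467]
eef_rot: [-89.9, 15.0, -118.5]
wrist_force: [0.2, 0.6, -0.3]
grip_width: 0.0429
```

```bash
cat > look.py <<'E'
from seg import *
import sys
def look(tag,n='top',crop=(130,270,190,380)):
    im,d=optics.capture(n); a,b,c,e=crop
    s=min(800/(e-c),600/(b-a)); cv2.imwrite(f'pics/{tag}.png',cv2.resize(im[a:b,c:e,::-1],None,fx=s,fy=s,interpolation=cv2.INTER_CUBIC)); return im,d
def blk(d):
    P=cloud('top',med(d)); z=P[...,2]; m=(z>.072)&(z<.12)
    return P,z,m
E
python3 - <<'E'
from look import *
look('a1'); s,p,R=pose(); print(p,w2b(p),s['wrist_force'])
look('a1s','scene',(150,300,190,390))
E
```

```text
[ 0.53620857 -0.07995058  0.04656479] [-0.01992985 -0.11705551  0.04656479] [-0.06927702  0.54703305 -0.3954273 ]
```

View pics/a1.png

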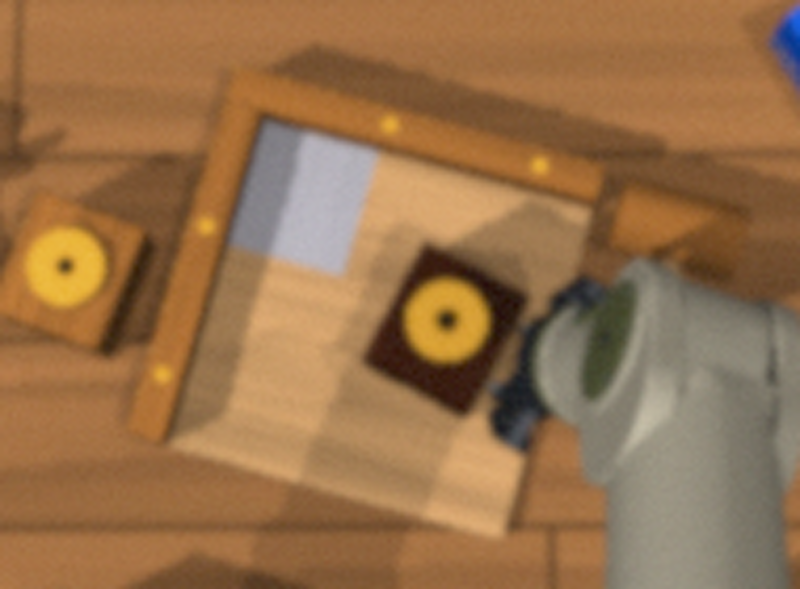

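View pics/a1s.png

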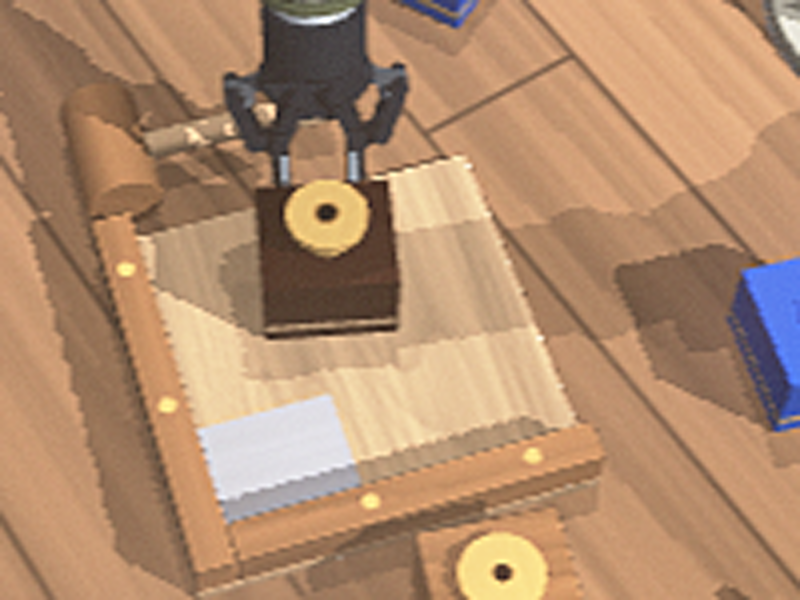

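Emit:
servo_tool --pt "-0.0048 0.0013 0 0 0 0" --pt "-0.0048 0.0013 0 0 0 0" --pt "-0.0048 0.0013 0 -0.41 -1.55 0" --pt "-0.0048 0.0013 0 -0.41 -1.55 0" --pt "-0.0048 0.0013 0 -0.41 -1.55 0" --pt "-0.0048 0.0013 0 -0.41 -1.55 0" --pt "-0.0048 0.0013 0 -0.41 -1.55 0" --pt "-0.0048 0.0013 0 -0.41 -1.55 0" --pt "-0.0048 0.0013 0 -0.41 -1.55 0" --pt "-0.0048 0.0013 0 -0.41 -1.55 0"

```text
time_s: 5.2
eef_pos: [0.5566, -0.0386, 0.046]
eef_rot: [-89.8, 14.9, -105.9]
wrist_force: [-0.2, -7.3, -0.2]
grip_width: 0.0425
```

```bash
cat >> look.py <<'E'
def sock(im,z,guess=None):
    """brass collar centre: colour mask of big bright yellow blobs on board region"""
    h=cv2.cvtColor(im,cv2.COLOR_RGB2HSV); m=cv2.inRange(h,(18,110,150),(34,255,255))
    n,l,s,c=cv2.connectedComponentsWithStats(cv2.morphologyEx(m,cv2.MORPH_CLOSE,np.ones((5,5),np.uint8)))
    out=[]
    for i in range(1,n):
        if s[i,4]>120:
            w=ray('top',c[i],z)[0]; out.append((s[i,4],np.round(w2b(w)[:2]*1000,1)))
    return out
def dark(im,z=.082):
    h=cv2.cvtColor(im,cv2.COLOR_RGB2HSV); v,u=np.mgrid[:420,:560]
    m=(im.max(-1)<90)&(h[...,1]>90)
    return m
E
python3 - <<'E'
from look import *
s,p,R=pose(); print(p,w2b(p),s['eef_rot'],s['wrist_force'])
im0=np.load('pics/top0i.npy'); print(sock(im0,.11))
im,d=look('a2'); np.save('pics/a2i.npy',im); np.save('pics/a2d.npy',d)
print(sock(im,.11))
P=cloud('top',med(d)); B=(P-O)@np.stack([EX,EY,[0,0,1]],1)
m=(B[...,2]>.075)&(B[...,2]<.09)&(abs(B[...,0])<.12)&(B[...,1]<.12)&(B[...,1]>-.1)
c,w=contour_world(m,.082); r=cv2.minAreaRect(w.astype(np.float32)*1000); print(r)
E
```

```text
[ 0.55656062 -0.03861197  0.04598295] [-0.01163408 -0.07173148  0.04598295] [ -89.84762285   14.86484764 -105.86273387] [-0.1818378  -7.30756353 -0.20654086]
[(np.int32(300), array([-47.3, 217.8])), (np.int32(314), array([-10.5, -63.1])), (np.int32(584), array([-271.3,  561.9])), (np.int32(126), array([  -3.7, -515.7])), (np.int32(271), array([-377.4,  496.3]))]
[(np.int32(301), array([-46.9, 217.8])), (np.int32(296), array([-13.3, -19.8])), (np.int32(578), array([-270.5,  561.7])), (np.int32(122), array([  -3.9, -516.2])), (np.int32(270), array([-377.2,  496.1]))]
((569.6129150390625, 6.574066162109375), (98.2755355834961, 101.00123596191406), 73.10758972167969)
```

View pics/a2.png

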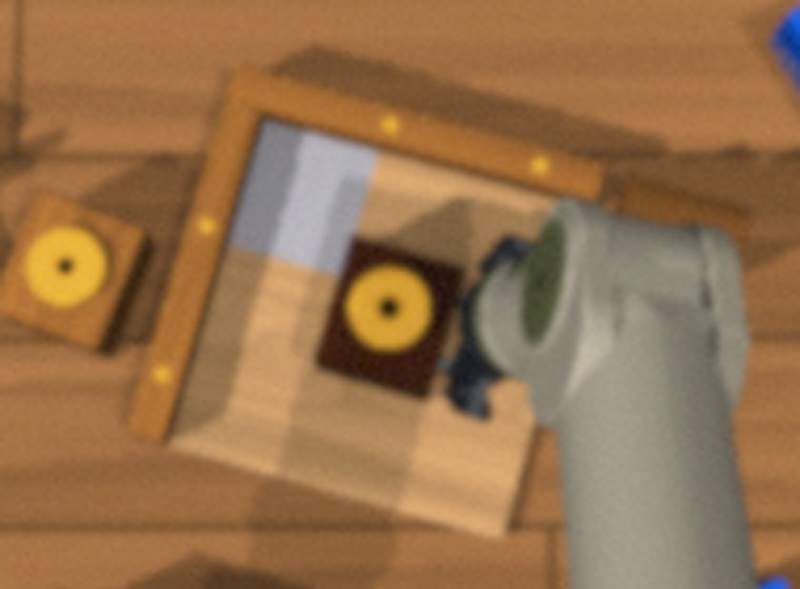

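Emit:
servo_tool --pt "-0.0087 0.00233 0 0 0 0" --pt "-0.0087 0.00233 0 0 0 0" --pt "-0.0087 0.00233 0 0 0 0" --pt "-0.0087 0.00233 0 0 0 0" --pt "-0.0087 0.00233 0 0 0 0" --pt "-0.0087 0.00233 0 0 0 0" --pt "-0.0087 0.00233 0 0 0 0" --pt "-0.0087 0.00233 0 0 0 0" --pt "-0.0087 0.00233 0 0 0 0" --pt "-0.0087 0.00233 0 0 0 0"

```text
time_s: 6.5
eef_pos: [0.5807, 0.0475, 0.0458]
eef_rot: [-89.9, 14.8, -105.9]
wrist_force: [-2.3, -9.3, 4.1]
grip_width: 0.0428
```

Run:
```python
from look import *
s,p,R=pose(); print(p,w2b(p),s['eef_rot'],s['wrist_force'])
im,d=look('a3'); print(sock(im,.11)[:2])
```

```text
[0.58069985 0.04749651 0.04584879] [-0.01191494  0.0176961   0.04584879] [ -89.90104475   14.80687473 -105.93210756] [-2.25763251 -9.29385815  4.13185733]
[(np.int32(299), array([-47.1, 217.9])), (np.int32(295), array([-14.4,  69.8]))]
```

View pics/a3.png

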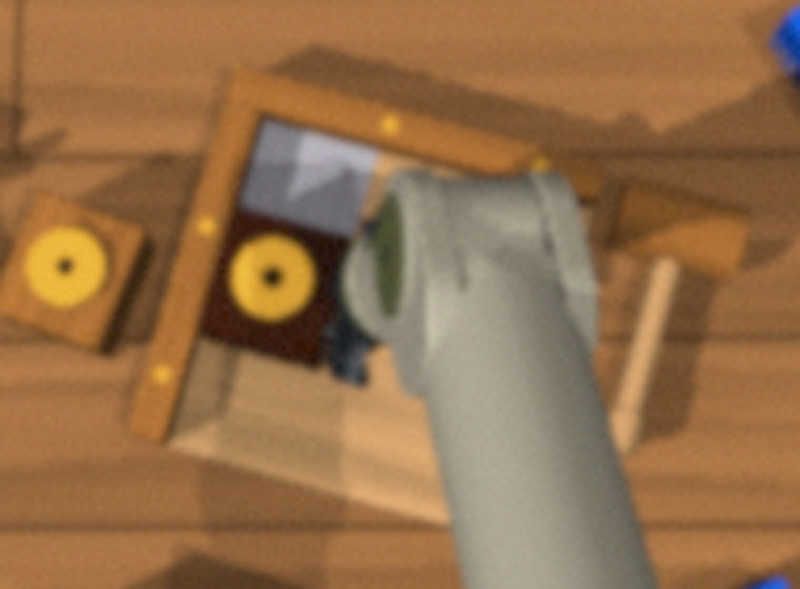

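Emit:
servo_tool --pt "0.0097 -0.0026 0 0 0 0" --pt "0.0097 -0.0026 0 0 0 0" --pt "0.0097 -0.0026 0 0 0 0" --pt "0.0097 -0.0026 0 0 0 0" --pt "-0.0097 -0.0362 0 0 0 0" --pt "-0.0097 -0.0362 0 0 0 0" --pt "-0.0097 -0.0362 0 0 0 0" --pt "-0.0097 -0.0362 0 0 0 0" --pt "0 0 0 0 0 -7.5" --pt "0 0 0 0 0 -7.5"

```text
time_s: 7.8
eef_pos: [0.5697, 0.0106, 0.1971]
eef_rot: [-89.8, -0.2, -105.9]
wrist_force: [-0.2, 0.2, -0.3]
grip_width: 0.0425
```

Emit:
servo_tool --pt "0 0 0 0 -10 0" --pt "0 0 0 0 -10 0" --pt "0 0 0 0 -10 0" --pt "0 0 0 0 -10 0" --pt "0 0 0 0 -10 0" --pt "0 0 0 0 -10 0" --pt "0 0 0 0 -10 0" --pt "0 0 0 0 -10 0" --pt "0 0 0 0 -10 0" --pt "0 0 0 0 0 0" --gripper 40

```text
time_s: 9.05
eef_pos: [0.5691, 0.0119, 0.1958]
eef_rot: [-90.0, -0.0, -15.8]
wrist_force: [0.1, 0.1, 0.6]
grip_width: 0.034
```

Run:
```python
from look import *
plan(b2w(-.095,.072,.196),[-90,0,-15.84])
im,d=look('a4'); print(sock(im,.11)[:2])
P=cloud('top',med(d)); B=(P-O)@np.stack([EX,EY,[0,0,1]],1)
m=(B[...,2]>.072)&(B[...,2]<.12)&(abs(B[...,0])<.12)&(B[...,1]<.14)&(B[...,1]>-.02)
c,w=contour_world(m,.082); r=cv2.minAreaRect(w.astype(np.float32)*1000); print(r)
```

```text
t 9.05 pos [0.5691 0.0119 0.1958] brd [-0.0133 -0.0197  0.1958] rpy [-8.999e+01 -2.000e-02 -1.582e+01] w 0.034 F [0.1 0.1 0.6]
shift mm [-81.6  -0.3  91.8] rotvec [-0.01  0.02  0.02] shift in target frame [-81.7  -0.2  91.7]
[(np.int32(303), array([-47.2, 218.1])), (np.int32(250), array([-17.3,  73.2]))]
((594.7183837890625, 96.49457550048828), (93.76573944091797, 103.2633056640625), 74.0090560913086)
```

View pics/a4.png

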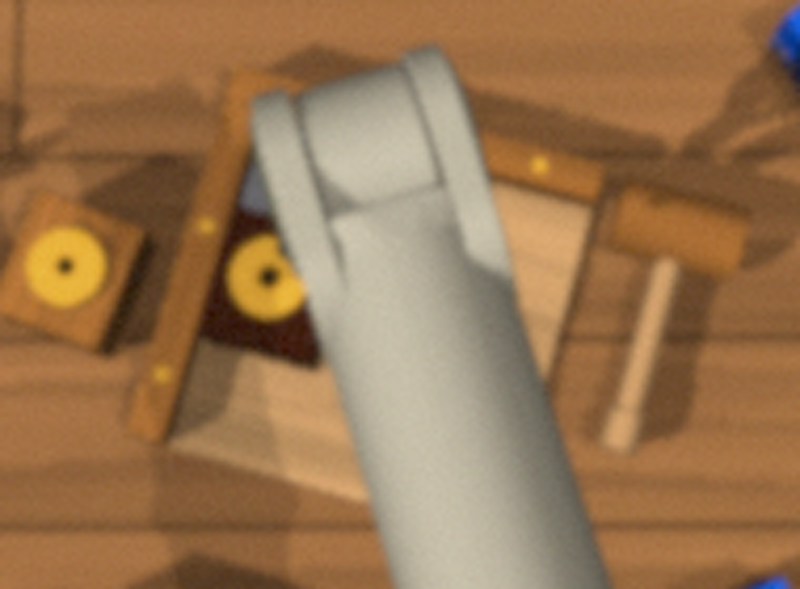

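Emit:
servo_tool --pt "-0.0205 0 0.023 0 0 0" --pt "-0.0205 0 0.023 0 0 0" --pt "-0.0205 0 0.023 0 0 0" --pt "-0.0205 0 0.023 0 0 0" --pt "0 0 0 0 0 -7.5" --pt "0 0 0 0 0 -7.5" --pt "-0.0097 0.0362 0 0 0 0" --pt "-0.0097 0.0362 0 0 0 0" --pt "-0.0097 0.0362 0 0 0 0" --pt "-0.0097 0.0362 0 0 0 0"

```text
time_s: 10.35
eef_pos: [0.5155, 0.1228, 0.0451]
eef_rot: [-89.9, -15.1, -16.0]
wrist_force: [1.0, -0.3, 0.4]
grip_width: 0.0338
```

Run:
```python
from look import *
plan(b2w(.015,.072,.046),[-90,-15,-15.84])
im,d=look('b1'); print(sock(im,.11)[:2])
look('b1s','scene',(150,300,190,390))
P=cloud('top',med(d)); B=(P-O)@np.stack([EX,EY,[0,0,1]],1)
m=(B[...,2]>.072)&(B[...,2]<.12)&(B[...,0]>-.07)&(B[...,0]<.12)&(B[...,1]<.14)&(B[...,1]>-.02)
c,w=contour_world(m,.082); r=cv2.minAreaRect(w.astype(np.float32)*1000); print(r,w2b(np.r_[np.array(r[0])/1000,0]))
```

```text
t 10.35 pos [0.5155 0.1228 0.0451] brd [-0.0952  0.0724  0.0451] rpy [-89.93 -15.08 -16.02] w 0.0338 F [ 1.  -0.3  0.4]
shift mm [ 1.066e+02  2.780e+01 -1.000e-01] rotvec [-0.02 -0.17  0.08] shift in target frame [106.7  27.6  -0.4]
[(np.int32(300), array([-47.1, 217.4])), (np.int32(309), array([-14.4,  71.4]))]
((594.1389770507812, 98.23762512207031), (90.73375701904297, 101.18922424316406), 74.0090560913086) [-0.01283601  0.0701787   0.        ]
```

View pics/b1s.png

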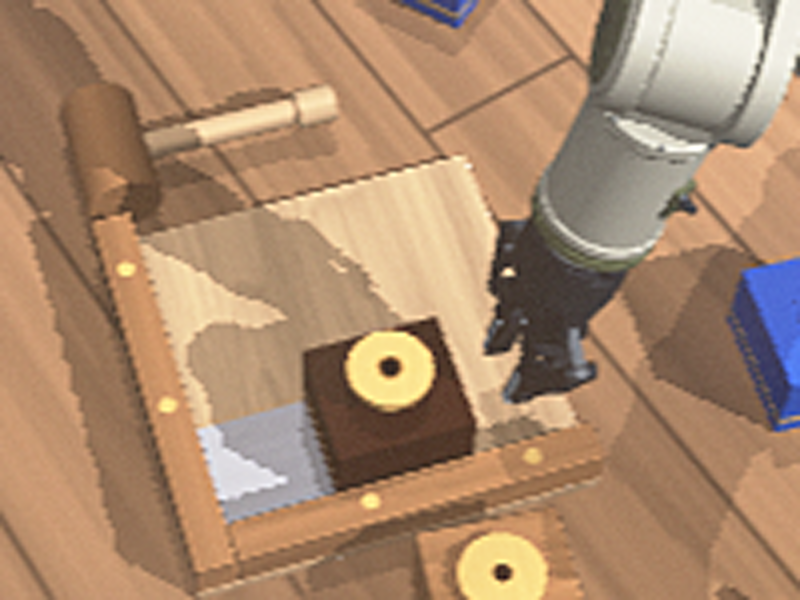

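View pics/b1.png

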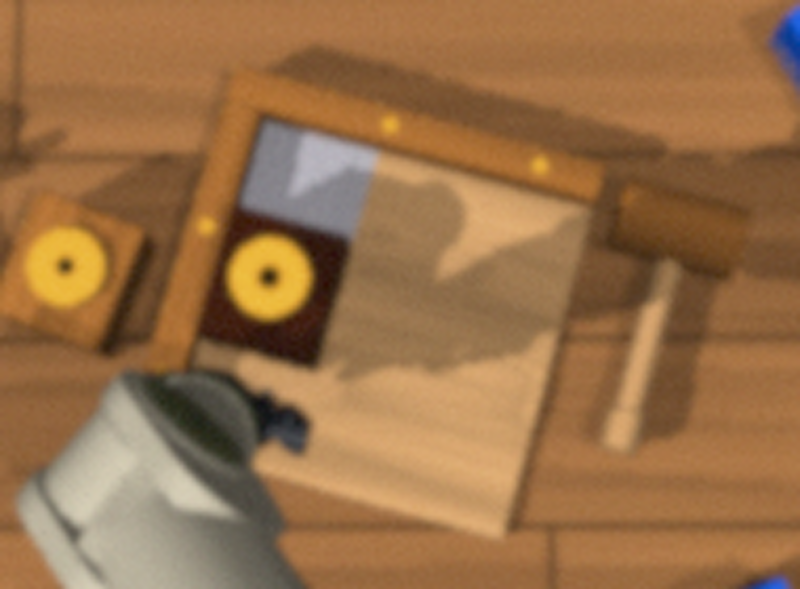

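Emit:
servo_tool --pt "0.0097 0.0026 0 0 0 0" --pt "0.0097 0.0026 0 0 0 0" --pt "0.0087 0.00233 0 0 0 0" --pt "0.0087 0.00233 0 0 0 0" --pt "0.0087 0.00233 0 0 0 0" --pt "0.0087 0.00233 0 0 0 0" --pt "0.0087 0.00233 0 0 0 0" --pt "0.0087 0.00233 0 0 0 0" --pt "0.0087 0.00233 0 0 0 0" --pt "0.0087 0.00233 0 0 0 0"

```text
time_s: 11.7
eef_pos: [0.6034, 0.0997, 0.0469]
eef_rot: [-90.0, -15.0, -15.7]
wrist_force: [-12.6, 3.6, 8.3]
grip_width: 0.034
```

```bash
cat >> look.py <<'E'
def meas(d,x0=-.07,y0=-.02):
    P=cloud('top',med(d)); B=(P-O)@np.stack([EX,EY,[0,0,1]],1)
    m=(B[...,2]>.072)&(B[...,2]<.12)&(B[...,0]>x0)&(B[...,0]<.14)&(B[...,1]<.14)&(B[...,1]>y0)
    c,w=contour_world(m,.082); r=cv2.minAreaRect(w.astype(np.float32)*1000); print(np.round(r[1],1),round(r[2],1),np.round(w2b(np.r_[np.array(r[0])/1000,0])*1000,1))
E
python3 - <<'E'
from look import *
plan(b2w(.015,.072,.046),[-90,-15,-15.84])
im,d=look('b2'); print(sock(im,.11)[:2]); meas(d,x0=.0)
E
```

```text
t 11.7 pos [0.6034 0.0997 0.0469] brd [-0.0043  0.0741  0.0469] rpy [-89.97 -14.95 -15.69] w 0.034 F [-12.6   3.6   8.3]
shift mm [18.5  5.8 -2.2] rotvec [-0.07  0.15 -0.05] shift in target frame [18.5  5.8 -2.1]
[(np.int32(302), array([50.9, 72.6])), (np.int32(288), array([-47.9, 218.2]))]
[ 93.  102.4] 73.5 [51.7 72.2  0. ]
```

View pics/b2.png

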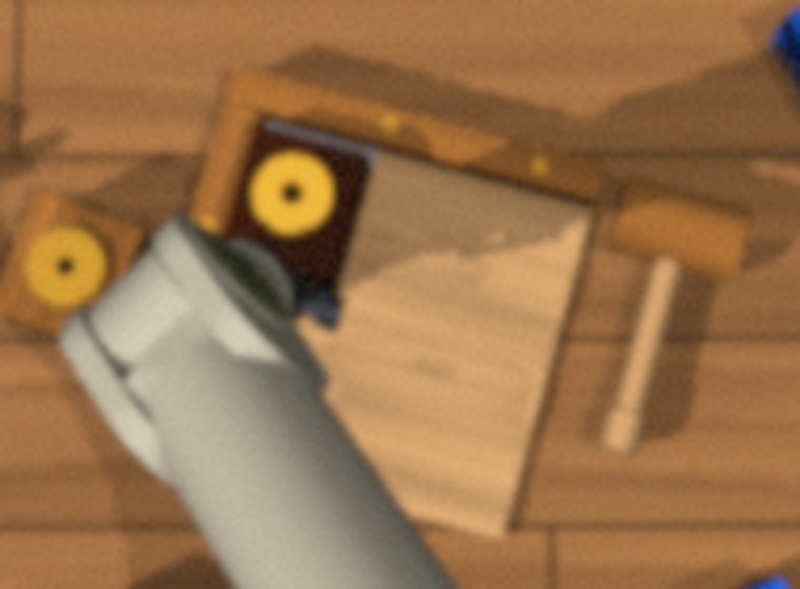

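Emit:
servo_tool --pt "0.0029 0.0008 0 0 0 0" --pt "0.0029 0.0008 0 0 0 0" --pt "0.0029 0.0008 0 0 0 0" --pt "0.0029 0.0008 0 0 0 0" --pt "0.0019 0.0005 0 0 0 0" --pt "0.0019 0.0005 0 0 0 0" --pt "0.001 0.00026 0 0 0 0" --pt "0.001 0.00026 0 0 0 0" --pt "0 0 0 0 0 0" --pt "0 0 0 0 0 0"

```text
time_s: 13.0
eef_pos: [0.6206, 0.0948, 0.0468]
eef_rot: [-90.0, -15.0, -15.7]
wrist_force: [-10.6, 3.3, 8.4]
grip_width: 0.0342
```

Run:
```python
from look import *
plan(b2w(.015,.072,.046),[-90,-15,-15.84])
im,d=look('b3'); print(sock(im,.11)[:2])
```

```text
t 13.0 pos [0.6206 0.0948 0.0468] brd [0.0136 0.0742 0.0468] rpy [-89.96 -14.96 -15.7 ] w 0.0342 F [-10.6   3.3   8.4]
shift mm [ 1.1  1.2 -2.2] rotvec [-0.08  0.14 -0.04] shift in target frame [ 1.1  1.2 -2.2]
[(np.int32(302), array([68.8, 72.9])), (np.int32(257), array([-45.9, 220.9]))]
```

Emit:
servo_tool --pt "0.0005 0.00013 0 0 0 0" --pt "0.0005 0.00013 0 0 0 0" --pt "0.0005 0.00013 0 0 0 0" --pt "0.0005 0.00013 0 0 0 0" --pt "0 0 0 0 0 0" --pt "0 0 0 0 0 0" --pt "0 0 0 0 0 0" --pt "0 0 0 0 0 0" --pt "0 0 0 0 0 0" --pt "0 0 0 0 0 0"

```text
time_s: 14.3
eef_pos: [0.6217, 0.0946, 0.0468]
eef_rot: [-90.0, -14.9, -15.7]
wrist_force: [-15.9, 3.7, 12.2]
grip_width: 0.0342
```

Emit:
servo_tool --pt "-0.0097 -0.0026 0 0 0 0" --pt "-0.0097 -0.0026 0 0 0 0" --pt "-0.0097 -0.0026 0 0 0 0" --pt "-0.0097 -0.0026 0 0 0 0" --pt "0.0097 -0.0362 0 0 0 0" --pt "0.0097 -0.0362 0 0 0 0" --pt "0.0097 -0.0362 0 0 0 0" --pt "0.0097 -0.0362 0 0 0 0" --pt "0 0 0 0 0 7.5" --pt "0 0 0 0 0 7.5"

```text
time_s: 15.55
eef_pos: [0.5846, 0.1037, 0.1977]
eef_rot: [-90.0, 0.0, -15.7]
wrist_force: [0.3, -0.2, 0.3]
grip_width: 0.0343
```

Emit:
servo_tool --pt "0 0 0 0 10 0" --pt "0 0 0 0 10 0" --pt "0 0 0 0 10 0" --pt "0 0 0 0 10 0" --pt "0 0 0 0 10 0" --pt "0 0 0 0 10 0" --pt "0 0 0 0 10 0" --pt "0 0 0 0 10 0" --pt "0 0 0 0 10 0" --pt "0 0 0 0 0 0"

```text
time_s: 16.8
eef_pos: [0.5844, 0.1038, 0.1959]
eef_rot: [-89.9, -0.0, -105.7]
wrist_force: [-0.2, -0.1, 0.6]
grip_width: 0.034
```

Run:
```python
from look import *
plan(b2w(.067,-.012,.196),[-90,0,-105.84])
```

```text
t 16.8 pos [0.5844 0.1038 0.1959] brd [-0.0237  0.0729  0.1959] rpy [-8.9940e+01 -1.0000e-02 -1.0567e+02] w 0.034 F [-0.2 -0.1  0.6]
shift mm [85.1  0.  90.5] rotvec [-0.06  0.17  0.01] shift in target frame [84.9 -0.1 90.7]
```

Emit:
servo_tool --pt "0.0213 0 0.0227 0 0 0" --pt "0.0213 0 0.0227 0 0 0" --pt "0.0213 0 0.0227 0 0 0" --pt "0.0213 0 0.0227 0 0 0" --pt "0 0 0 0 0 7.5" --pt "0 0 0 0 0 7.5" --pt "0.0097 0.0362 0 0 0 0" --pt "0.0097 0.0362 0 0 0 0" --pt "0.0097 0.0362 0 0 0 0" --pt "0.0097 0.0362 0 0 0 0"

```text
time_s: 18.05
eef_pos: [0.6489, -0.0032, 0.0449]
eef_rot: [-89.9, 15.0, -105.5]
wrist_force: [0.4, -0.6, -0.9]
grip_width: 0.0344
```

Run:
```python
from look import *
plan(b2w(.067,.022,.046),[-90,15,-105.84])
im,d=look('c1'); print(sock(im,.11)[:2]); meas(d,-.01,.02)
```

```text
t 18.05 pos [ 0.6489 -0.0032  0.0449] brd [ 0.0675 -0.0124  0.0449] rpy [ -89.87   15.   -105.45] w 0.0344 F [ 0.4 -0.6 -0.9]
shift mm [-33.5   7.9  -0.3] rotvec [-0.03  0.38 -0.  ] shift in target frame [-33.5   7.9  -0.5]
[(np.int32(297), array([69.1, 73.4])), (np.int32(298), array([-47.3, 217.8]))]
[ 90.8 102.1] 74.3 [70.7 71.6  0. ]
```

View pics/c1.png

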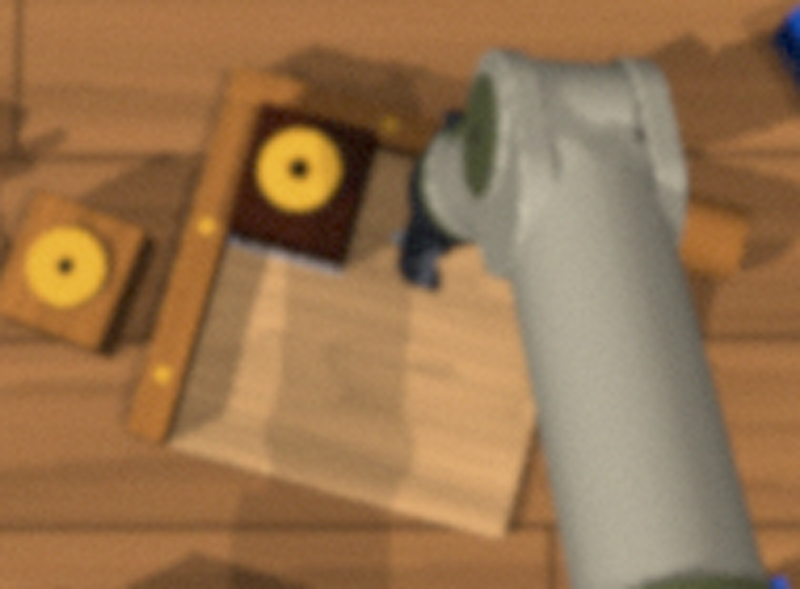

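Emit:
servo_tool --pt "-0.0087 0.00233 0 0.1 0.37 0" --pt "-0.0087 0.00233 0 0 0 0" --pt "-0.0087 0.00233 0 0 0 0" --pt "-0.0029 0.0008 0 0 0 0" --pt "-0.0019 0.0005 0 0 0 0" --pt "-0.001 0.00026 0 0 0 0" --pt "-0.001 0.00026 0 0 0 0" --pt "-0.001 0.00026 0 0 0 0" --pt "0 0 0 0 0 0" --pt "0 0 0 0 0 0"

```text
time_s: 19.35
eef_pos: [0.6584, 0.0287, 0.0459]
eef_rot: [-90.0, 14.9, -106.2]
wrist_force: [-3.4, -4.6, 4.2]
grip_width: 0.0346
```

Run:
```python
from look import *
plan(b2w(.067,.022,.046),[-90,15,-105.84])
```

```text
t 19.35 pos [0.6584 0.0287 0.0459] brd [0.0679 0.0208 0.0459] rpy [ -89.98   14.89 -106.2 ] w 0.0346 F [-3.4 -4.6  4.2]
shift mm [-1.1  0.2 -0.9] rotvec [-0.11 -0.35  0.11] shift in target frame [-1.2  0.2 -0.9]
```

Contact made; push on until the force climbs clearly above the sliding level.

Emit:
servo_tool --pt "-0.001 0.00026 0 0 0 0" --pt "-0.001 0.00026 0 0 0 0" --pt "-0.001 0.00026 0 0 0 0" --pt "-0.0005 0.00013 0 0 0 0" --pt "-0.0005 0.00013 0 0 0 0" --pt "0 0 0 0 0 0" --pt "0 0 0 0 0 0" --pt "0 0 0 0 0 0" --pt "0 0 0 0 0 0" --pt "0 0 0 0 0 0"

```text
time_s: 20.6
eef_pos: [0.6586, 0.0291, 0.0458]
eef_rot: [-90.0, 14.6, -106.3]
wrist_force: [-12.1, -13.4, 11.5]
grip_width: 0.0342
```

Run:
```python
from look import *
im,d=look('c2'); print(sock(im,.11)[:2]); meas(d,-.01,.032)
look('c2s','scene',(150,300,190,390))
```

```text
[(np.int32(286), array([68.9, 73.8])), (np.int32(300), array([-47.2, 217.8]))]
[ 85.1 101.9] 74.0 [70.7 74.6  0. ]
```

View pics/c2.png

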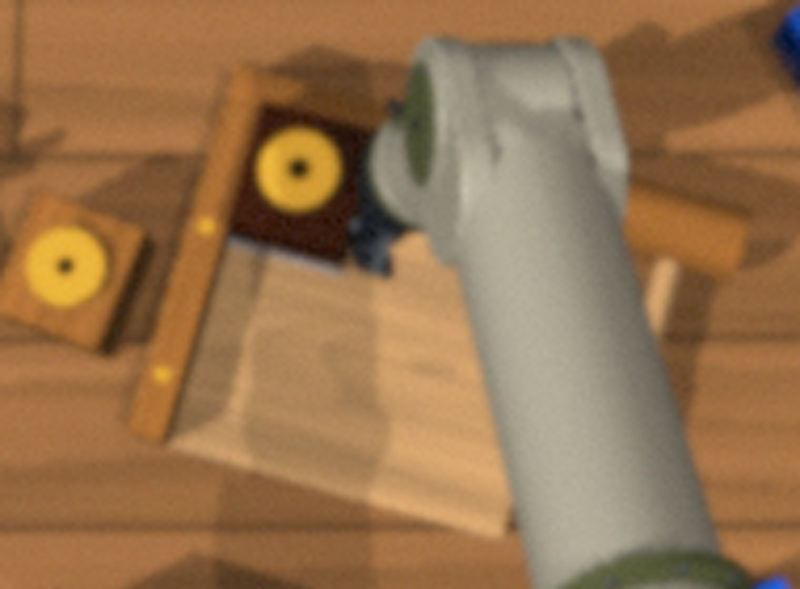

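View pics/c2s.png

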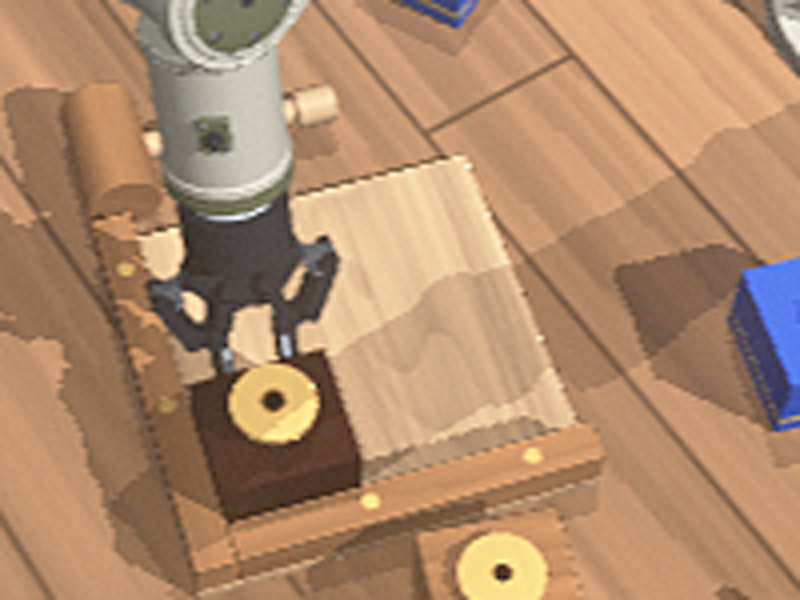

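Emit:
servo_tool --pt "0 0 -0.001 0 0 0" --pt "0 0 -0.001 0 0 0" --pt "-0.001 0.00026 0 0 0 0" --pt "-0.001 0.00026 0 0 0 0" --pt "-0.0005 0.00013 0 0 0 0" --pt "0 0 0 0 0 0" --pt "0 0 0 0 0 0" --pt "0 0 0 0 0 0" --pt "0 0 0 0 0 0" --pt "0 0 0 0 0 0"

```text
time_s: 21.95
eef_pos: [0.6588, 0.0327, 0.0459]
eef_rot: [-89.9, 14.7, -106.3]
wrist_force: [-4.8, -12.4, 5.0]
grip_width: 0.0343
```

Run:
```python
from look import *
plan(b2w(.067,.022,.046),[-90,15,-105.84]); F=np.array(bot.state()['wrist_force']); print('Fb',F@EX,F@EY)
im,d=look('c3'); print(sock(im,.11)[:2])
```

```text
t 21.95 pos [0.6588 0.0327 0.0459] brd [0.0673 0.0248 0.0459] rpy [ -89.91   14.74 -106.34] w 0.0343 F [ -4.8 -12.4   5. ]
shift mm [ 2.6 -0.8 -0.2] rotvec [-0.22 -0.49  0.26] shift in target frame [ 2.6 -0.8 -0.3]
Fb -1.2255707698714315 -13.256762568256095
[(np.int32(287), array([68.7, 77.2])), (np.int32(302), array([-47.1, 217.7]))]
```

Emit:
servo_tool --pt "0 0 -0.0003 0 0 0" --pt "-0.001 0.00026 0 0 0 0" --pt "-0.001 0.00026 0 0 0 0" --pt "-0.0005 0.00013 0 0 0 0" --pt "0 0 0 0 0 0" --pt "0 0 0 0 0 0" --pt "0 0 0 0 0 0" --pt "0 0 0 0 0 0" --pt "0 0 0 0 0 0" --pt "0 0 0 0 0 0"

```text
time_s: 23.25
eef_pos: [0.6592, 0.0328, 0.0459]
eef_rot: [-89.9, 14.6, -106.4]
wrist_force: [-6.4, -15.7, 9.1]
grip_width: 0.0341
```

Run:
```python
from look import *
plan(b2w(.067,.022,.046),[-90,15,-105.84]); F=np.array(bot.state()['wrist_force']); print('Fb',F@EX,F@EY)
im,d=look('c4'); print(sock(im,.11)[:2])
```

```text
t 23.25 pos [0.6592 0.0328 0.0459] brd [0.0676 0.025  0.0459] rpy [ -89.88   14.6  -106.44] w 0.0341 F [ -6.4 -15.7   9.1]
shift mm [ 2.9 -0.9 -0.6] rotvec [-0.27 -0.58  0.4 ] shift in target frame [ 2.9 -0.9 -0.6]
Fb -1.821428325581942 -16.878892881466687
[(np.int32(283), array([68.8, 77.4])), (np.int32(300), array([-47.1, 217.9]))]
```

Emit:
servo_tool --pt "0.0097 -0.0026 0 0 0 0" --pt "0.0097 -0.0026 0 0 0 0" --pt "0.0097 -0.0026 0 0 0 0" --pt "0.0097 -0.0026 0 0 0 0" --pt "-0.0097 -0.0362 0 0 0 0" --pt "-0.0097 -0.0362 0 0 0 0" --pt "-0.0097 -0.0362 0 0 0 0" --pt "-0.0097 -0.0362 0 0 0 0" --pt "0 0 0 0 0 -7.5" --pt "0 0 0 0 0 -7.5" --gripper 0

```text
time_s: 24.55
eef_pos: [0.6483, 0.0001, 0.1972]
eef_rot: [-89.8, -0.2, -106.3]
wrist_force: [0.2, 0.4, -1.0]
grip_width: -0.0001
```

Run:
```python
from look import *
plan(b2w(.0695,.0765,.14),[-90,0,-105.84])
im,d=look('d1'); np.save('pics/d1i.npy',im); print(sock(im,.11)[:2]); meas(d,-.01,.02)
look('d1s','scene',(150,300,190,390))
```

```text
t 24.55 pos [6.483e-01 1.000e-04 1.972e-01] brd [ 0.066  -0.0094  0.1972] rpy [ -89.83   -0.21 -106.27] w -0.0001 F [ 0.2  0.4 -1. ]
shift mm [-86.2  56.9   2.7] rotvec [-0.17 -0.43  0.21] shift in target frame [-85.9  57.2   3.5]
[(np.int32(264), array([68.8, 78.1])), (np.int32(301), array([-47. , 218.2]))]
[ 92.  103.6] 74.8 [71.9 75.1  0. ]
```

View pics/d1.png

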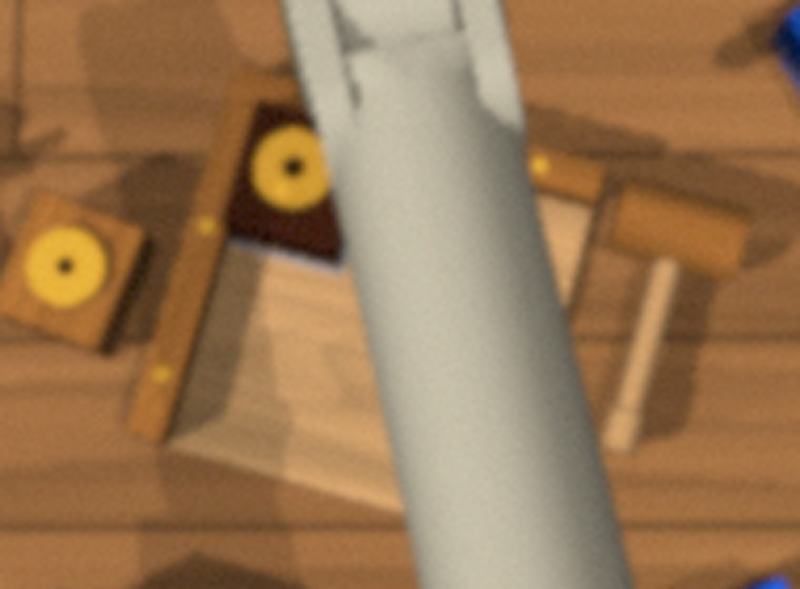

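View pics/d1s.png

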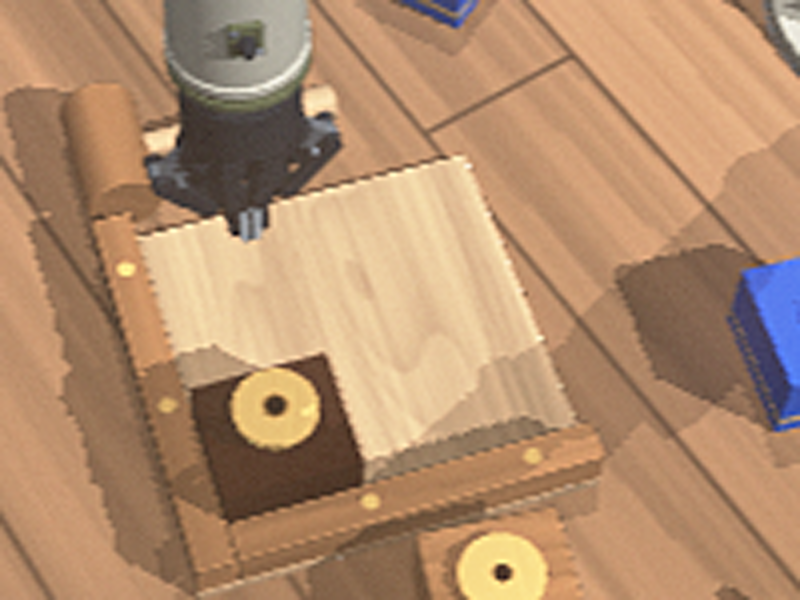

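Run:
```python
from look import *
im0=np.load('pics/top0i.npy').astype(int)
m=((im0[...,2]-im0[...,0])>-5)&(im0.sum(-1)>200); m=m.astype(np.uint8)
m[:,:235]=0;m[:,290:]=0;m[:150]=0;m[200:]=0
n,l,s,_=cv2.connectedComponentsWithStats(m); k=1+np.argmax(s[1:,4]); print(s[k])
c,w=contour_world(l==k,.013); r=cv2.minAreaRect(w.astype(np.float32)*1000)
print(r,[np.round(w2b(np.r_[q/1000,0])*1000,1)[:2] for q in cv2.boxPoints(r)])
im=np.load('pics/d1i.npy').astype(int)
# profile along board x at y=75 (base level) , from x=-20..40
for y in (.1,.085,.06,.05):
    print(y)
    for x in np.arange(0,.04,.002):
        u,v=proj('top',b2w(x,y,.012))[0]; px=[cv2.remap(im.astype(np.float32),np.float32([[u]]),np.float32([[v]]),cv2.INTER_LINEAR)[0,0]]
        print(round(x*1000),np.round(px[0]).astype(int),end=' ; ')
    print()
print([ (x,z,np.round(proj('top',b2w(x,.075,z)),1)) for x,z in [(.02,.012),(.02,.082),(.02,.02)]])
```

```text
[246 160  32  34 748]
((673.6344604492188, 82.3521728515625), (88.89783477783203, 97.30890655517578), 74.33135986328125) [array([19.5, 32. ]), array([116.8,  32.3]), array([116.5, 121.2]), array([ 19.2, 120.9])]
0.1
0 [120  93  60] ; 2 [120  93  60] ; 4 [121  93  62] ; 6 [121  93  64] ; 8 [122  94  65] ; 10 [124  96  68] ; 12 [124  98  72] ; 14 [122  98  78] ; 16 [117  97  84] ; 18 [107  92  84] ; 20 [95 82 76] ; 22 [82 69 63] ; 24 [67 52 46] ; 26 [58 40 34] ; 28 [51 30 24] ; 30 [49 25 15] ; 32 [49 24 13] ; 34 [51 24 15] ; 36 [54 25 15] ; 38 [56 27 14] ; 
0.085
0 [198 152 102] ; 2 [193 148  99] ; 4 [190 146  96] ; 6 [190 146  97] ; 8 [190 147  98] ; 10 [193 152 105] ; 12 [192 153 113] ; 14 [186 151 120] ; 16 [171 143 120] ; 18 [155 134 119] ; 20 [133 114 104] ; 22 [112  95  86] ; 24 [92 75 63] ; 26 [73 56 43] ; 28 [58 40 28] ; 30 [52 30 19] ; 32 [51 24 15] ; 34 [56 25 14] ; 36 [60 27 12] ; 38 [62 30 14] ; 
0.06
0 [212 162 110] ; 2 [209 161 108] ; 4 [205 159 105] ; 6 [204 157 104] ; 8 [204 157 107] ; 10 [204 161 114] ; 12 [201 162 121] ; 14 [196 160 129] ; 16 [182 153 132] ; 18 [164 143 132] ; 20 [142 124 115] ; 22 [119 103  95] ; 24 [94 78 70] ; 26 [72 54 45] ; 28 [56 36 25] ; 30 [52 29 16] ; 32 [52 26 13] ; 34 [54 25 11] ; 36 [57 26 12] ; 38 [61 28 14] ; 
0.05
0 [212 162 110] ; 2 [210 161 108] ; 4 [206 159 107] ; 6 [204 158 106] ; 8 [203 158 108] ; 10 [203 158 112] ; 12 [198 158 118] ; 14 [191 157 125] ; 16 [180 152 130] ; 18 [163 141 127] ; 20 [140 122 115] ; 22 [113  98  93] ; 24 [89 74 69] ; 26 [69 49 45] ; 28 [54 30 25] ; 30 [51 26 19] ; 32 [52 26 17] ; 34 [61 32 24] ; 36 [63 30 22] ; 38 [62 26 17] ; 
[(0.02, 0.012, array([[257.6, 190.2]])), (0.02, 0.082, array([[256.1, 186.3]])), (0.02, 0.02, array([[257.4, 189.8]]))]
```

```bash
python3 - <<'E'
from look import *
def prof(im,y,x0,n=''):
    print(n,end=': ')
    for x in np.arange(x0-.014,x0+.014,.003):
        u,v=proj('top',b2w(x,y,.012))[0]; px=cv2.remap(im.astype(np.float32),np.float32([[u]]),np.float32([[v]]),cv2.INTER_LINEAR)[0,0]
        print(round((x-x0)*1000),np.round(px).astype(int),end=' ; ')
    print()
a2=np.load('pics/a2i.npy'); d1=np.load('pics/d1i.npy')
prof(a2,-.02,-.0625,'a2');prof(a2,-.0,-.0625,'a2')
prof(d1,.06,.0205,'d1')
C=-K('top')[3].T@K('top')[4]; print(C,w2b(C))
E
python3 - <<'E'
import cv2
im=cv2.imread('pics/d1s.png'); cv2.imwrite('pics/d1sz.png',cv2.resize(im[330:540,150:430],None,fx=2.8,fy=2.8,interpolation=cv2.INTER_CUBIC))
E
```

```text
a2: -14 [163 123  83] ; -11 [163 124  82] ; -8 [162 123  82] ; -5 [157 119  80] ; -2 [143 110  73] ; 1 [114  85  56] ; 4 [80 53 33] ; 7 [60 32 21] ; 10 [56 29 19] ; 13 [56 25 15] ; 
a2: -14 [162 122  83] ; -11 [160 124  82] ; -8 [160 121  80] ; -5 [154 116  77] ; -2 [139 106  70] ; 1 [111  82  54] ; 4 [78 53 35] ; 7 [58 32 22] ; 10 [51 26 17] ; 13 [56 29 19] ; 
d1: -14 [204 156 105] ; -11 [204 160 113] ; -8 [200 161 123] ; -5 [186 155 131] ; -2 [160 139 128] ; 1 [124 108 100] ; 4 [88 72 63] ; 7 [60 40 30] ; 10 [52 28 15] ; 13 [54 26 11] ; 
[ 0.36315998 -0.00835744  1.46882569] [-0.20594887 -0.09541487  1.46882569]
```

View pics/d1sz.png

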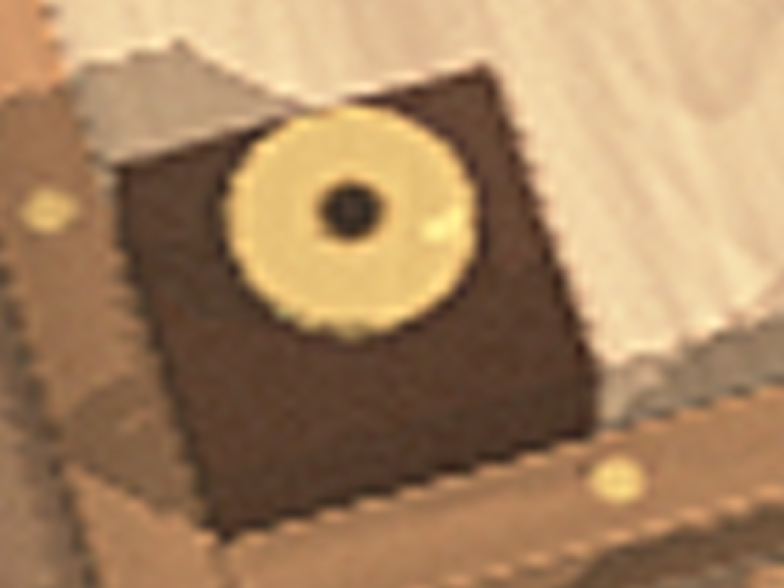

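Emit:
servo_tool --pt "0 0 -0.04 0 0 0" --pt "0 0 -0.04 0 0 0" --pt "0 0 -0.04 0 0 0" --pt "0 0 -0.04 0 0 0" --pt "0 0 -0.01 0 0.4 0" --pt "0 0 0 0 0 0" --pt "0 0 0 0 0 0" --pt "0 0 0 0 0 0" --pt "0 0 0 0 0 0" --pt "0 0 0 0 0 0"

```text
time_s: 25.9
eef_pos: [0.4847, 0.049, 0.1957]
eef_rot: [-90.0, 0.0, -106.5]
wrist_force: [-0.1, 0.4, -0.3]
grip_width: 0.0002
```

Run:
```python
from look import *
plan(b2w(.0695,.0765,.14),[-90,0,-105.84])
im,d=look('e1'); np.save('pics/e1i.npy',im);np.save('pics/e1d.npy',d); print(sock(im,.11)[:2])
P=cloud('top',med(d)); B=(P-O)@np.stack([EX,EY,[0,0,1]],1)
m=(B[...,2]>.066)&(B[...,2]<.125)&(B[...,0]>-.02)&(B[...,0]<.16)&(B[...,1]<.15)&(B[...,1]>0)
c,w=contour_world(m,.082); b=np.array([w2b(np.r_[q,0])[:2] for q in w])
for nm,ax,sg in (('far',0,1),('near',0,-1),('left',1,1),('right',1,-1)):
    o=b[:,1-ax]; mid=(o.min()+o.max())/2; e=np.percentile(sg*b[:,ax],97); q=b[(sg*b[:,ax]>e-.006)&(abs(o-mid)<.035)]
    k=np.polyfit(q[:,1-ax],q[:,ax],1); print(nm,np.round(np.polyval(k,mid)*1000,1),'slope deg',np.degrees(np.arctan(k[0])).round(2))
print(np.median(B[m][:,2]))
```

```text
t 25.9 pos [0.4847 0.049  0.1957] brd [-0.1047 -0.0071  0.1957] rpy [-8.9980e+01  1.0000e-02 -1.0651e+02] w 0.0002 F [-0.1  0.4 -0.3]
shift mm [-85.6  55.8 173.2] rotvec [-0.02 -0.67 -0.01] shift in target frame [-83.6  55.7 174.2]
[(np.int32(302), array([69.3, 77. ])), (np.int32(287), array([-47.8, 218.4]))]
far 120.2 slope deg 0.05
near 20.8 slope deg -1.95
left 119.6 slope deg -0.03
right 31.0 slope deg -0.35
0.0834653007653667
```

View pics/e1.png

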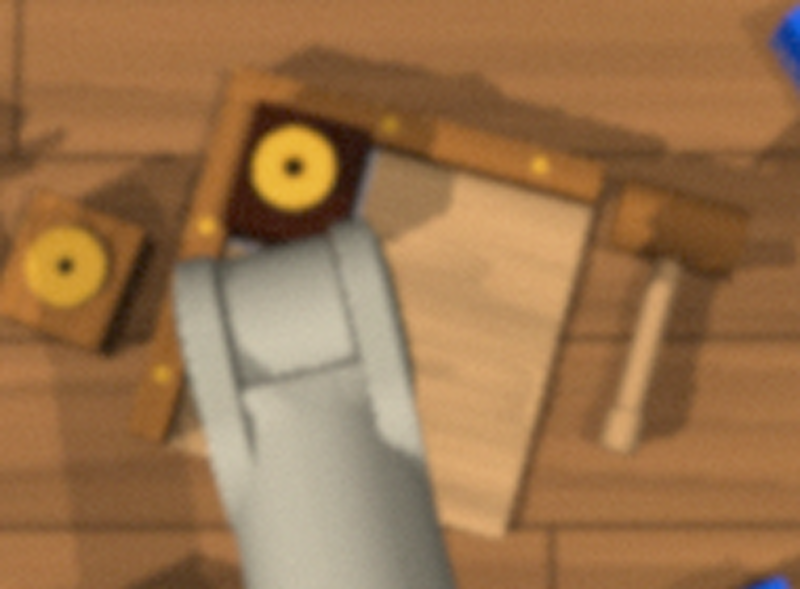

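Emit:
servo_tool --pt "-0.0214 0 0.0433 0 0 0" --pt "-0.0214 0 0.0433 0 0 0" --pt "-0.0214 0 0.0433 0 0 0" --pt "-0.0214 0 0.0433 0 0 0" --pt "0 0 0 0 0 0" --pt "0 0.02 0 0 0 0" --pt "0 0.02 0 0 0 0" --pt "0 0.015 0 0 0 0" --pt "0 0.006 0 0 0 0" --pt "0 0 0 0 0 0"

```text
time_s: 27.2
eef_pos: [0.6748, 0.0816, 0.1351]
eef_rot: [-90.0, -0.0, -106.5]
wrist_force: [0.1, -0.5, 0.2]
grip_width: 0.0001
```

Run:
```python
from look import *
plan(b2w(.0695,.0765,.13),[-90,0,-106.5])
look('f1s','scene',(180,300,190,350))
```

```text
t 27.2 pos [0.6748 0.0816 0.1351] brd [0.0693 0.0762 0.1351] rpy [ -89.96   -0.   -106.53] w 0.0001 F [ 0.1 -0.5  0.2]
shift mm [-0.3  5.1  0.2] rotvec [-0.04 -0.03  0.  ] shift in target frame [-0.3  5.1  0.2]
```

View pics/f1s.png

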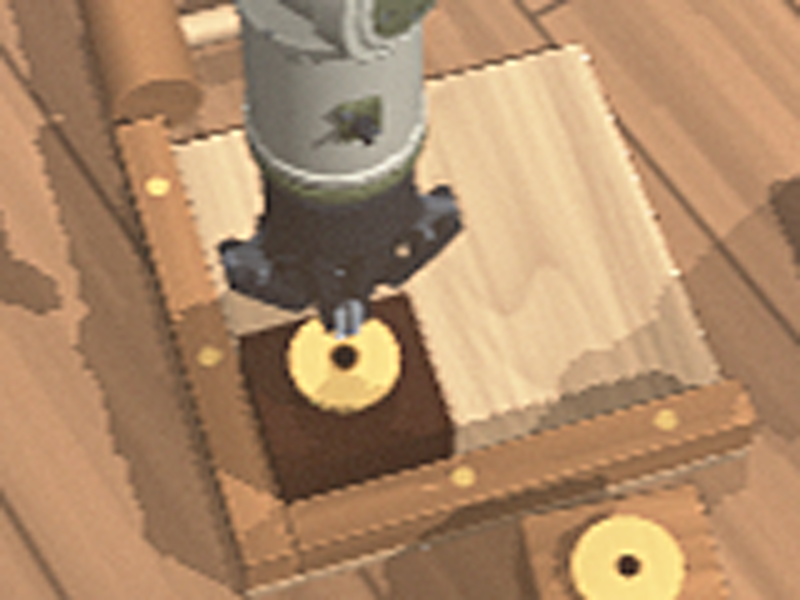

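Emit:
servo_tool --pt "0 0.004 0 0 0 0" --pt "0 0.004 0 0 0 0" --pt "0 0.003 0 0 0 0" --pt "0 0.0025 0 0 0 0" --pt "0 0.0025 0 0 0 0" --pt "0 0.0025 0 0 0 0" --pt "0 0.0025 0 0 0 0" --pt "0 0.0025 0 0 0 0" --pt "0 0.0025 0 0 0 0" --pt "0 0.0025 0 0 0 0"

```text
time_s: 28.5
eef_pos: [0.675, 0.0817, 0.1064]
eef_rot: [-90.0, 0.0, -106.5]
wrist_force: [-0.1, -0.5, 0.3]
grip_width: -0.0002
```

Run:
```python
from look import *
plan(b2w(.0695,.0765,.1),[-90,0,-106.5])
im,d=look('f2s','scene',(180,300,190,350))
```

```text
t 28.5 pos [0.675  0.0817 0.1064] brd [0.0695 0.0764 0.1064] rpy [ -89.95    0.   -106.52] w -0.0002 F [-0.1 -0.5  0.3]
shift mm [-0.1  6.4  0. ] rotvec [-0.05 -0.02 -0.  ] shift in target frame [-0.1  6.4  0. ]
```

View pics/f2s.png

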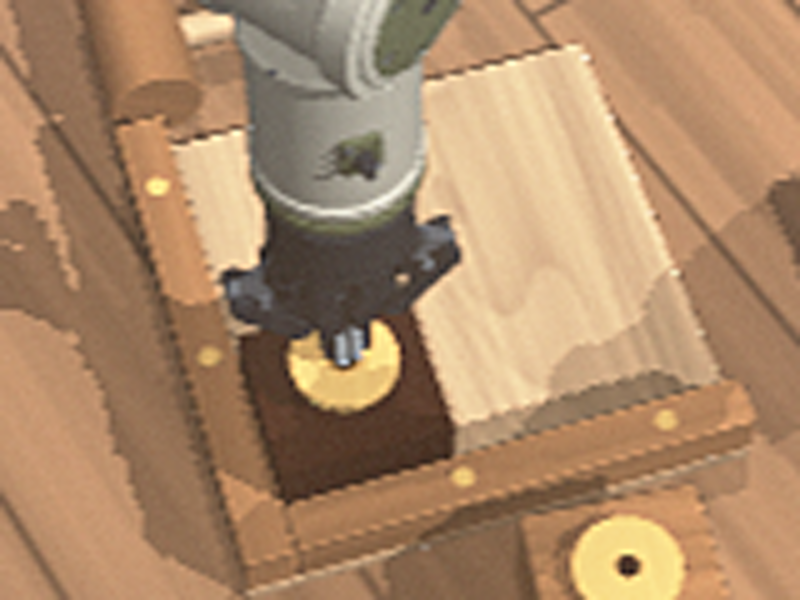

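Run:
```python
from look import *
im=np.load('pics/e1i.npy');d=np.load('pics/e1d.npy'); P=cloud('top',med(d)); B=(P-O)@np.stack([EX,EY,[0,0,1]],1)
def hs(im,d):
  h=cv2.cvtColor(im,cv2.COLOR_RGB2HSV); m=cv2.inRange(h,(18,110,150),(34,255,255))>0
  P=cloud('top',d); B=(P-O)@np.stack([EX,EY,[0,0,1]],1); m=cv2.erode(m.astype(np.uint8),np.ones((3,3)))>0
  for lim in ((-.09,.12,-.1,.11),(-.08,-.01,.18,.25)):
    k=m&(B[...,0]>lim[0])&(B[...,0]<lim[1])&(B[...,1]>lim[2])&(B[...,1]<lim[3]); z=B[k]; z=z[z[:,2]<.2]; print(len(z),np.median(z[:,2]),np.std(z[:,2]))
    if len(z)>20:
        A=np.c_[z[:,:2]-z[:,:2].mean(0),np.ones(len(z))]; r=np.linalg.lstsq(A[abs(z[:,2]-np.median(z[:,2]))<.008],z[abs(z[:,2]-np.median(z[:,2]))<.008,2],rcond=None)[0]; print('tilt',r)
hs(im,d); hs(np.load('pics/a2i.npy'),np.load('pics/a2d.npy')); hs(np.load('pics/top0i.npy'),np.load('pics/top0.npy'))
d1=B; 
k=(B[...,2]>.07)&(B[...,2]<.125)&(B[...,0]>.02)&(B[...,0]<.12)&(B[...,1]<.12)&(B[...,1]>.03)
print(np.histogram(B[k][:,2],bins=np.arange(.07,.12,.004)))
```

```text
194 0.11053707876951344 0.0026798151079573574
tilt [-0.0055254  -0.01441505  0.11054883]
182 0.07866948177787214 0.0026644267684558976
tilt [0.00239692 0.00515254 0.07842793]
184 0.11085686751799823 0.002618111138255512
tilt [-0.01231639  0.00981518  0.1110541 ]
200 0.07807227642153247 0.002853161091870442
tilt [0.00067911 0.02133115 0.07810475]
205 0.11069799499415123 0.0028968884428411464
tilt [-0.03462168 -0.01556119  0.11066598]
199 0.07846611006353542 0.002915221470519677
tilt [-0.02893248 -0.04025057  0.07836727]
(array([  6,   4, 178, 336,  11,   0,   0,   1,  10, 104, 171,   0]), array([0.07 , 0.074, 0.078, 0.082, 0.086, 0.09 , 0.094, 0.098, 0.102,
       0.106, 0.11 , 0.114, 0.118]))
```

Run:
```python
from look import *
for X in ([.675,.0817,.0924],[.675,.0817,.110],b2w(.0695,.0765,.110),b2w(.0695,.0765,.09)):
    u=proj('scene',np.array(X))[0]; print(np.round(u,1),(u-[190,180])*5)
im=cv2.imread('pics/f2s.png'); cv2.imwrite('pics/f2z.png',cv2.resize(im[280:440,250:450],None,fx=3.7,fy=3.7,interpolation=cv2.INTER_CUBIC))
```

```text
[258.1 253.3] [340.61211072 366.50598317]
[258.  250.2] [339.94314242 351.21779954]
[258.  250.3] [339.97057974 351.48031643]
[258.1 253.8] [340.72944787 368.82721862]
```

View pics/f2z.png

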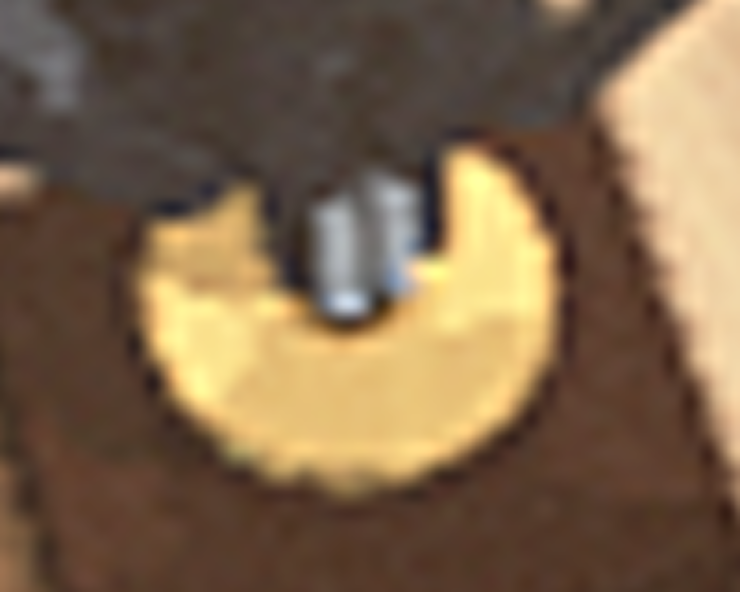

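Run:
```python
from look import *
def low(n):
    im=cv2.imread(n); h=cv2.cvtColor(im,cv2.COLOR_BGR2HSV); m=cv2.inRange(h,(15,90,150),(34,255,255)); m[:280]=0; m[440:]=0; m[:,:270]=0;m[:,420:]=0
    l=np.nonzero(m); print(n,l[0].max(),l[1].min(),l[1].max(),[int(np.nonzero(m[:,c])[0].max()) for c in (300,320,345,370,390)])
low('pics/f1s.png');low('pics/f2s.png')
# d1s crop starts 150 rows, scale 4
for z in (.102,.110,.09,.082):
    t=np.linspace(0,2*np.pi,200); c=b2w(.0695,.0765,z)+np.outer(np.cos(t),[.03,0,0])+np.outer(np.sin(t),[0,.03,0]); q=(proj('scene',c)-[190,180])*5; print(z,q.min(0),q.max(0))
```

```text
pics/f1s.png 411 270 419 [390, 405, 410, 404, 389]
pics/f2s.png 411 288 419 [390, 405, 410, 404, 389]
0.102 [285.30897134 310.51312945] [395.18380448 407.50242893]
0.11 [284.74628049 303.38236213] [395.13441947 400.66730406]
0.09 [286.14326475 321.08727453] [395.25702794 417.63554013]
0.082 [286.69306961 328.05666031] [395.30528334 424.31252578]
```

Emit:
servo_tool --pt "0 0.001 0 0 0 0" --pt "0 0.001 0 0 0 0" --pt "0 0.001 0 0 0 0" --pt "0 0.001 0 0 0 0" --pt "0 0.001 0 0 0 0" --pt "0 0 0 0 0 0" --pt "0 0 0 0 0 0" --pt "0 0 0 0 0 0" --pt "0 0 0 0 0 0" --pt "0 0 0 0 0 0"

```text
time_s: 29.8
eef_pos: [0.675, 0.0817, 0.1016]
eef_rot: [-90.0, 0.0, -106.5]
wrist_force: [-0.6, 0.4, 0.5]
grip_width: -0.0001
```

Run:
```python
from look import *
plan(b2w(.0695,.0765,.1),[-90,0,-106.5])
im,d=look('f3s','scene',(180,300,190,350))
print(optics.camera_params('wrist')['vertical_fov'])
w,dw=optics.capture('wrist'); cv2.imwrite('pics/f3w.png',w[:,:,::-1])
```

```text
t 29.8 pos [0.675  0.0817 0.1016] brd [0.0695 0.0764 0.1016] rpy [ -89.95    0.   -106.52] w -0.0001 F [-0.6  0.4  0.5]
shift mm [-0.1  1.6  0. ] rotvec [-0.05 -0.02 -0.  ] shift in target frame [-0.1  1.6  0. ]
65.70646984690485
```

View pics/f3s.png

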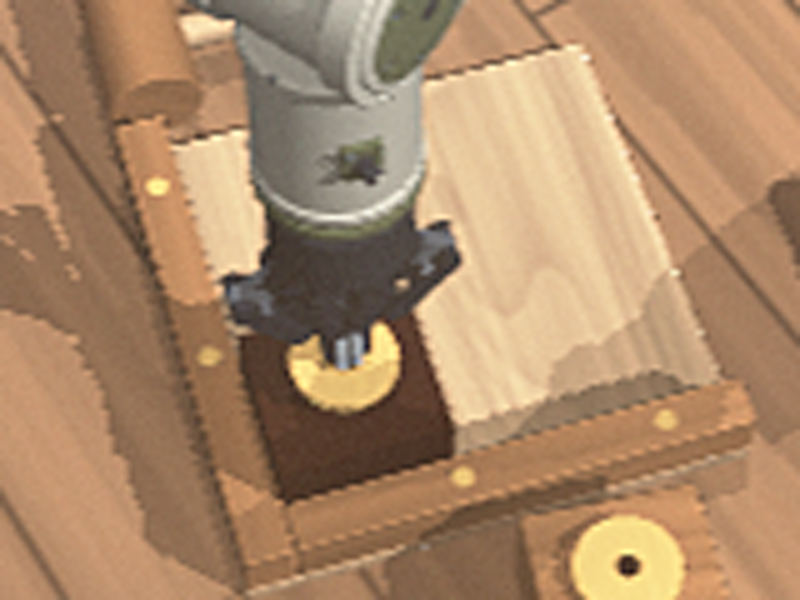

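View pics/f3w.png

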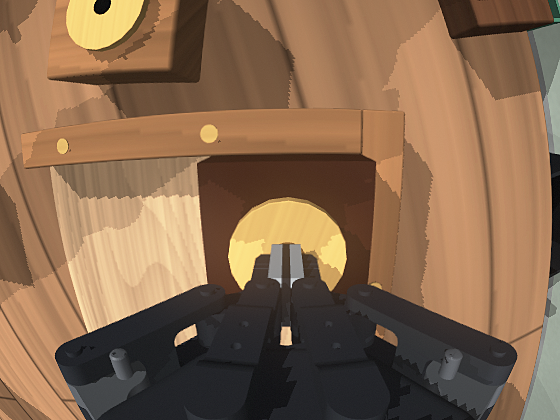

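```bash
cat >> look.py <<'E'
def wcloud(d,p):
    f=210/np.tan(np.radians(p['vertical_fov']/2)); v,u=np.mgrid[:420,:560]; x=u-p['cx'];y=v-p['cy']; r=np.hypot(x,y)+1e-9; th=r/f
    k=np.tan(th)/r*d; X=np.stack([x*k,y*k,d],-1); return (X-p['t'])@p['R']
E
python3 - <<'E'
from look import *
p=optics.camera_params('wrist'); w,d=optics.capture('wrist'); np.save('pics/f3wd.npy',d); P=wcloud(d,p); np.save('pics/f3P.npy',P)
for u,v in [(245,240),(260,215),(290,205),(320,215),(335,240),(275,222),(215,175),(212,230),(360,180),(277,250),(297,250),(290,285),(350,255),(260,262),(209,133),(120,230),(105,20),(150,130)]:
    q=np.median(P[v-1:v+2,u-1:u+2].reshape(-1,3),0); print((u,v),np.round(w2b(q)*1000,1))
E
python3 - <<'E'
import cv2
im=cv2.imread('pics/f3w.png'); cv2.imwrite('pics/f3wz.png',cv2.resize(im[150:310,190:400],None,fx=3.7,fy=3.7,interpolation=cv2.INTER_CUBIC))
E
```

```text
(245, 240) [ 49.5  85.2 109.8]
(260, 215) [ 57.3  97.8 109.6]
(290, 205) [ 71.5 102.6 109.9]
(320, 215) [ 85.8  97.4 109.6]
(335, 240) [ 93.5  84.5 109.5]
(275, 222) [ 64.3  94.1 109.8]
(215, 175) [ 30.3 112.9  81.6]
(212, 230) [26.1 80.3 81.7]
(360, 180) [111.1 109.1  81.7]
(277, 250) [ 65.4  86.6 125.9]
(297, 250) [ 74.2  86.4 125.9]
(290, 285) [ 70.8  83.5 152.2]
(350, 255) [107.5  63.8  81.7]
(260, 262) [ 58.2  82.9 130.4]
(209, 133) [ 20.1 135.3  48.3]
(120, 230) [-76.6  55.9  11.3]
(105, 20) [-40.5 213.5  77.4]
(150, 130) [-22.  140.   47.4]
```

View pics/f3wz.png

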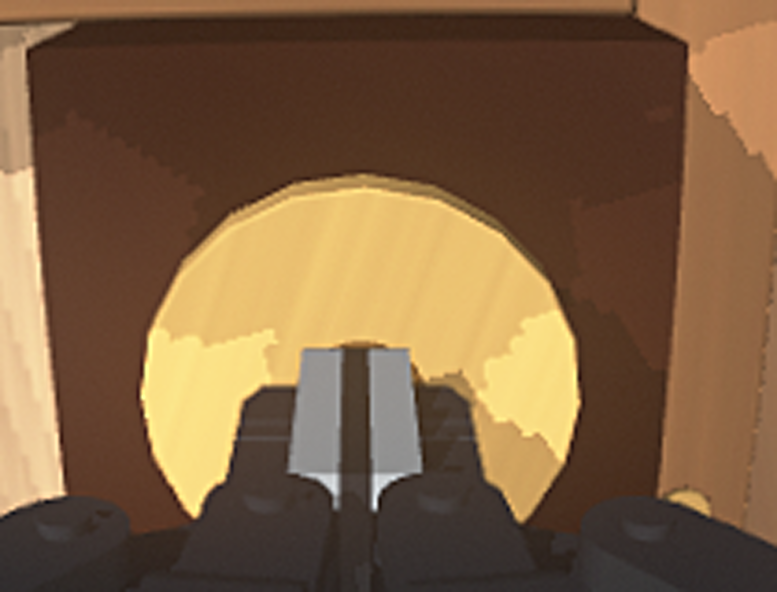

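Run:
```python
from look import *
P=np.load('pics/f3P.npy')
for v in range(238,272,2):
    print(v,[tuple(np.round(w2b(P[v,u])*1000).astype(int)) for u in (262,275,280,287,293,300)])
```

```text
238 [(np.int64(58), np.int64(86), np.int64(109)), (np.int64(64), np.int64(86), np.int64(109)), (np.int64(67), np.int64(86), np.int64(110)), (np.int64(70), np.int64(86), np.int64(110)), (np.int64(73), np.int64(86), np.int64(109)), (np.int64(76), np.int64(86), np.int64(110))]
240 [(np.int64(58), np.int64(85), np.int64(110)), (np.int64(64), np.int64(85), np.int64(110)), (np.int64(67), np.int64(85), np.int64(110)), (np.int64(70), np.int64(85), np.int64(109)), (np.int64(73), np.int64(85), np.int64(109)), (np.int64(76), np.int64(84), np.int64(109))]
242 [(np.int64(58), np.int64(84), np.int64(109)), (np.int64(64), np.int64(84), np.int64(110)), (np.int64(66), np.int64(84), np.int64(109)), (np.int64(70), np.int64(84), np.int64(109)), (np.int64(73), np.int64(84), np.int64(110)), (np.int64(76), np.int64(84), np.int64(110))]
244 [(np.int64(58), np.int64(83), np.int64(110)), (np.int64(64), np.int64(87), np.int64(120)), (np.int64(67), np.int64(87), np.int64(119)), (np.int64(70), np.int64(86), np.int64(117)), (np.int64(73), np.int64(86), np.int64(118)), (np.int64(76), np.int64(83), np.int64(111))]

[... 2874 characters left out ...]
np.int64(142)), (np.int64(70), np.int64(87), np.int64(143)), (np.int64(72), np.int64(87), np.int64(143)), (np.int64(75), np.int64(87), np.int64(143))]
268 [(np.int64(59), np.int64(83), np.int64(136)), (np.int64(65), np.int64(87), np.int64(145)), (np.int64(67), np.int64(87), np.int64(145)), (np.int64(70), np.int64(87), np.int64(145)), (np.int64(72), np.int64(87), np.int64(145)), (np.int64(75), np.int64(87), np.int64(144))]
270 [(np.int64(60), np.int64(82), np.int64(137)), (np.int64(65), np.int64(87), np.int64(147)), (np.int64(67), np.int64(86), np.int64(146)), (np.int64(70), np.int64(87), np.int64(146)), (np.int64(72), np.int64(87), np.int64(146)), (np.int64(75), np.int64(87), np.int64(147))]
```

Emit:
servo_tool --pt "0 0.0015 0 0 0 0" --pt "0 0.0015 0 0 0 0" --pt "0 0.0015 0 0 0 0" --pt "0 0.0015 0 0 0 0" --pt "0 0.001 0 0 0 0" --pt "0 0.001 0 0 0 0" --pt "0 0.001 0 0 0 0" --pt "0 0.001 0 0 0 0" --pt "0 0 0 0 0 0" --pt "0 0 0 0 0 0"

```text
time_s: 31.2
eef_pos: [0.6754, 0.0818, 0.0926]
eef_rot: [-89.9, 0.0, -106.5]
wrist_force: [-2.3, -0.4, 6.2]
grip_width: 0.0001
```

```bash
cat > wz.py <<'E'
from look import *
import sys
p=optics.camera_params('wrist'); w,d=optics.capture('wrist'); P=wcloud(d,p); cv2.imwrite(f'pics/{sys.argv[1]}.png',w[:,:,::-1])
B=(P-O)@np.stack([EX,EY,[0,0,1]],1)
s,q,R=pose(); print('pose',np.round(w2b(q),4),s['eef_rot'],np.round(s['wrist_force'],1),np.round(s['ft_torque'],2))
h=cv2.cvtColor(w,cv2.COLOR_RGB2HSV); y=(h[...,0]>15)&(h[...,0]<34)&(h[...,1]>100)&(w.max(-1)>120)
k=cv2.erode((y&(abs(B[...,0]-.07)<.032)&(B[...,1]>.05)&(B[...,1]<.115)&(B[...,2]>.07)&(B[...,2]<.13)).astype(np.uint8),np.ones((3,3)))>0
b=B[k]; 
if len(b)>30:
    A=np.c_[b[:,:2]-[.07,.075],np.ones(len(b))]; g=abs(b[:,2]-np.median(b[:,2]))<.003; print('collar top',len(b),np.median(b[:,2])*1000,'slopes deg',np.degrees(np.linalg.lstsq(A[g],b[g,2],rcond=None)[0][:2]))
dk=(w.max(-1)<120)&(B[...,2]>.07)&(B[...,2]<.095)&(B[...,0]>.015)&(B[...,0]<.125)&(B[...,1]>.09)
print('wood top',np.median(B[dk][:,2])*1000)
r=B[h.shape[0]//2,:] if 0 else None
f=(abs(B[...,1]-.0865)<.002)&(abs(B[...,0]-.0695)<.008)&(B[...,2]>.07); print('finger lowest ~',np.percentile(B[f][:,2],[2,5,10])*1000)
E
python3 wz.py g1w
```

```text
pose [0.0698 0.0766 0.0926] [-8.98887969e+01  2.51107159e-02 -1.06523405e+02] [-0.9 -0.   5.7] [-0.15  0.44 -0.02]
collar top 5674 105.61278891641373 slopes deg [-0.3221172  -0.25729127]
wood top 81.60557713829184
finger lowest ~ [105.70961283 114.113198   125.66094229]
```

View pics/g1w.png

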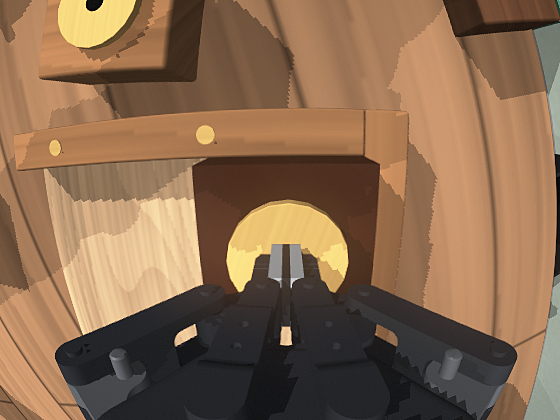

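Emit:
servo_tool --pt "0 0.0015 0 0 0 0" --pt "0 0.0015 0 0 0 0" --pt "0 0.0015 0 0 0 0" --pt "0 0.0015 0 0 0 0" --pt "0 0.0015 0 0 0 0" --pt "0 0.0015 0 0 0 0" --pt "0 0.0015 0 0 0 0" --pt "0 0.0015 0 0 0 0" --pt "0 0.0015 0 0 0 0" --pt "0 0.0015 0 0 0 0"

```text
time_s: 32.5
eef_pos: [0.6755, 0.0818, 0.0777]
eef_rot: [-89.9, 0.0, -106.5]
wrist_force: [-1.4, -1.1, 7.4]
grip_width: -0.0002
```

```bash
python3 wz.py g2w
```

```text
pose [0.0698 0.0766 0.0775] [-8.98929315e+01  2.20200636e-02 -1.06520255e+02] [-1.5 -0.9  6.5] [-0.08  0.52  0.03]
collar top 5639 90.75982926815304 slopes deg [-0.46828895 -0.37847665]
wood top 81.59680736068036
finger lowest ~ [ 90.95663542  99.87778476 111.28032205]
```

Emit:
servo_tool --pt "0 0.001 0 0 0 0" --pt "0 0.001 0 0 0 0" --pt "0 0.001 0 0 0 0" --pt "0 0.001 0 0 0 0" --pt "0 0 0 0 0 0" --pt "0 0 0 0 0 0" --pt "0 0 0 0 0 0" --pt "0 0 0 0 0 0" --pt "0 0 0 0 0 0" --pt "0 0 0 0 0 0"

```text
time_s: 33.8
eef_pos: [0.6756, 0.0818, 0.0764]
eef_rot: [-89.8, 0.0, -106.5]
wrist_force: [-10.5, -3.0, 23.0]
grip_width: -0.0
```

```bash
python3 wz.py g3w
```

```text
pose [0.07   0.0766 0.0764] [-8.98029860e+01  1.76379482e-02 -1.06529733e+02] [-11.2  -2.9  22.7] [-0.64  2.4  -0.02]
collar top 5697 89.59213015130432 slopes deg [-0.0604504  -0.15014182]
wood top 81.59525877111808
finger lowest ~ [ 89.90264143  98.53884436 110.3684085 ]
```

Emit:
servo_tool --pt "0 -0.003 0 0 0 0" --pt "0 -0.005 0 0 0 0" --pt "0 -0.02 0 0 0 0" --pt "0 -0.03 0 0 0 0" --pt "0 -0.03 0 0 0 0" --pt "0 -0.03 0 0 0 0" --pt "0.03 0 -0.04 0 0 0" --pt "0.03 0 -0.04 0 0 0" --pt "0.03 0 -0.04 0 0 0" --pt "0 0 -0.04 0 0 0"

```text
time_s: 35.1
eef_pos: [0.4948, 0.0386, 0.1913]
eef_rot: [-89.9, -0.1, -106.8]
wrist_force: [1.2, 0.6, 0.4]
grip_width: -0.0001
```

```bash
python3 wz.py h1w
python3 - <<'E'
from look import *
im,d=look('h1'); print(sock(im,.09)[:3])
look('h1s','scene',(100,330,160,460))
P=cloud('top',med(d)); B=(P-O)@np.stack([EX,EY,[0,0,1]],1)
m=(B[...,2]>.066)&(B[...,2]<.125)&(B[...,0]>-.02)&(B[...,0]<.16)&(B[...,1]<.15)&(B[...,1]>0)
c,w=contour_world(m,.082); b=np.array([w2b(np.r_[q,0])[:2] for q in w])
for nm,ax,sg in (('far',0,1),('near',0,-1),('left',1,1),('right',1,-1)):
    o=b[:,1-ax]; mid=(o.min()+o.max())/2; e=np.percentile(sg*b[:,ax],97); q=b[(sg*b[:,ax]>e-.006)&(abs(o-mid)<.035)]
    k=np.polyfit(q[:,1-ax],q[:,ax],1); print(nm,np.round(np.polyval(k,mid)*1000,1),'slope deg',np.degrees(np.arctan(k[0])).round(2))
E
```

```text
pose [-0.0971 -0.0118  0.1912] [-9.00235579e+01 -9.65002584e-02 -1.06449305e+02] [-2.1  3.  -0.3] [ 0.18  0.17 -0.04]
collar top 2229 89.65434767321442 slopes deg [-0.00208458  0.04132859]
wood top 81.60749198811291
finger lowest ~ [88.18525615 88.51098203 88.74098885]
[(np.int32(291), array([69.7, 76.8])), (np.int32(288), array([-45.2, 223.2])), (np.int32(579), array([-271.5,  571.7]))]
far 120.2 slope deg 0.05
near 22.1 slope deg -5.67
left 119.6 slope deg -0.03
right 31.1 slope deg 0.65
```

View pics/h1.png

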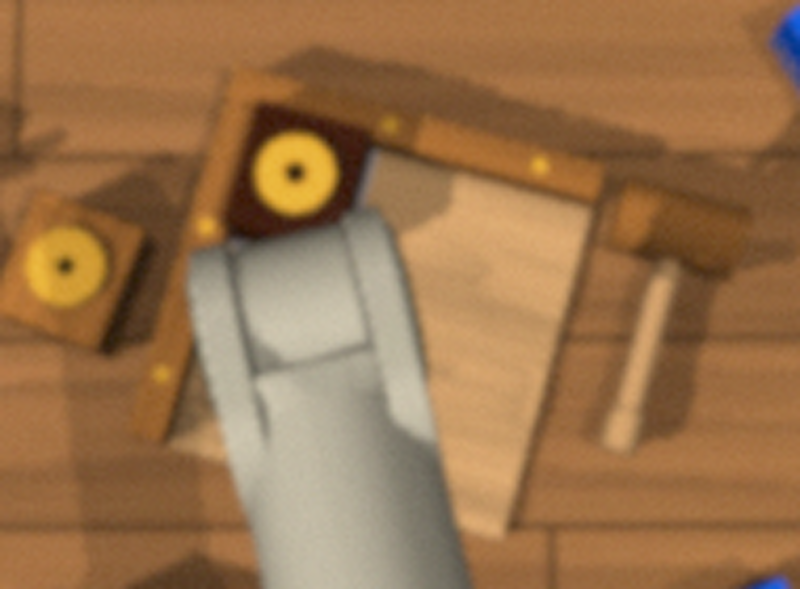

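View pics/h1s.png

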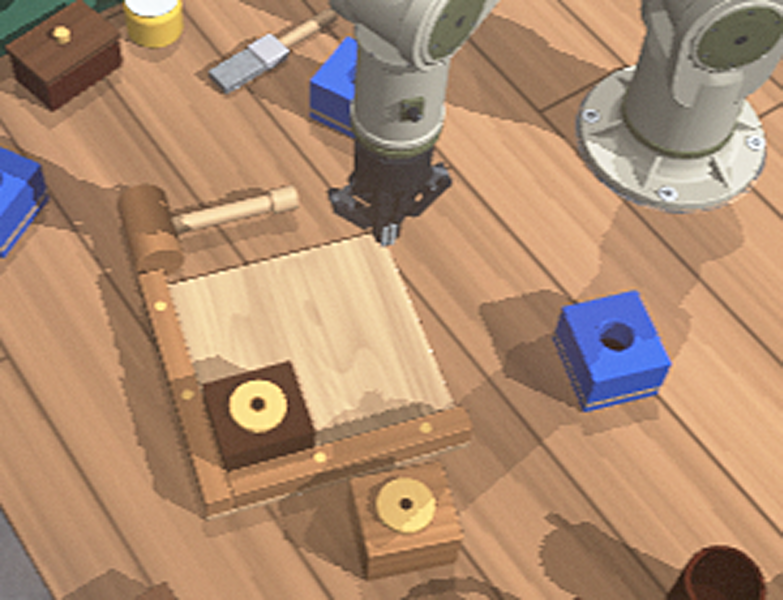

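View pics/h1w.png

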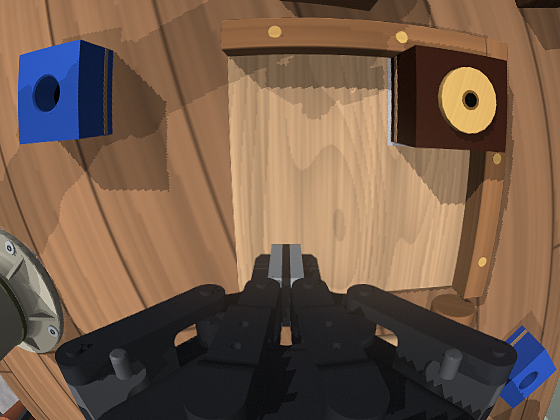

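```bash
python3 - <<'E'
from look import *
p=optics.camera_params('wrist'); w,d=optics.capture('wrist'); P=wcloud(d,p); B=(P-O)@np.stack([EX,EY,[0,0,1]],1)*1000
for v in (70,90,120,135):
    print(v,[(u,tuple(np.round(B[v,u]).astype(int)),tuple(int(x) for x in w[v,u])) for u in range(384,402,2)])
# faces by cloud
t=lambda m:np.round([np.median(B[m],0),B[m].std(0)],1)
nf=(abs(B[...,0]-20)<6)&(B[...,2]>30)&(B[...,2]<75)&(B[...,1]>35)&(B[...,1]<115); print('near face x',t(nf), np.polyfit(B[nf][:,1],B[nf][:,0],1))
rf=(abs(B[...,1]-31)<6)&(B[...,2]>30)&(B[...,2]<75)&(B[...,0]>25)&(B[...,0]<115); print('right face y',t(rf),np.polyfit(B[rf][:,0],B[rf][:,1],1))
lf=(abs(B[...,1]-121)<6)&(B[...,2]>18)&(B[...,2]<42)&(B[...,0]<5)&(B[...,0]>-140); print('left fence face y',t(lf),np.polyfit(B[lf][:,0],B[lf][:,1],1))
ff=(abs(B[...,0]-120)<6)&(B[...,2]>18)&(B[...,2]<42)&(B[...,1]<20)&(B[...,1]>-140); print('far fence face x',t(ff),np.polyfit(B[ff][:,1],B[ff][:,0],1))
E
python3 - <<'E'
import cv2
im=cv2.imread('pics/h1w.png'); cv2.imwrite('pics/h1wz.png',cv2.resize(im[10:170,340:540],None,fx=3.7,fy=3.7,interpolation=cv2.INTER_CUBIC))
E
```

```text
70 [(384, (np.int64(12), np.int64(110), np.int64(13)), (149, 120, 91)), (386, (np.int64(14), np.int64(110), np.int64(13)), (146, 116, 87)), (388, (np.int64(17), np.int64(110), np.int64(11)), (133, 126, 124)), (390, (np.int64(18), np.int64(110), np.int64(12)), (141, 139, 144)), (392, (np.int64(20), np.int64(110), np.int64(14)), (0, 0, 0)), (394, (np.int64(20), np.int64(109), np.int64(22)), (16, 9, 7)), (396, (np.int64(20), np.int64(108), np.int64(28)), (60, 50, 36)), (398, (np.int64(20), np.int64(108), np.int64(33)), (12, 0, 0)), (400, (np.int64(20), np.int64(107), np.int64(39)), (29, 13, 4))]
90 [(384, (np.int64(12), np.int64(88), np.int64(12)), (156, 125, 95)), (386, (np.int64(14), np.int64(88), np.int64(11)), (145, 117, 86)), (388, (np.int64(16), np.int64(89), np.int64(11)), (135, 124, 118)), (390, (np.int64(18), np.int64(89), np.int64(12)), (142, 141, 147)), (392, (np.int64(20), np.int64(89), np.int64(13)), (0, 0, 0)), (394, (np.int64(20), np.int64(88), np.int64(19)), (33, 18, 12)), (396, (np.int64(19), np.int64(87), np.int64(30)), (119, 98, 75)), (398, (np.int64(20), np.int64(87)
[... 917 characters left out ...]
64(19), np.int64(40), np.int64(12)), (202, 199, 207)), (392, (np.int64(19), np.int64(41), np.int64(18)), (28, 11, 0)), (394, (np.int64(20), np.int64(41), np.int64(23)), (81, 60, 45)), (396, (np.int64(19), np.int64(41), np.int64(31)), (141, 113, 86)), (398, (np.int64(19), np.int64(42), np.int64(36)), (29, 15, 9)), (400, (np.int64(20), np.int64(42), np.int64(41)), (41, 27, 18))]
near face x [[19.8 74.7 54.4]
 [ 0.4 23.  13.3]] [2.18502458e-03 1.96152942e+01]
  return _methods._mean(a, axis=axis, dtype=dtype,
  ret = um.true_divide(
  ret = _var(a, axis=axis, dtype=dtype, out=out, ddof=ddof,
  arrmean = um.true_divide(arrmean, div, out=arrmean,
  ret = um.true_divide(
Traceback (most recent call last):
TypeError: expected non-empty vector for x
```

View pics/h1wz.png

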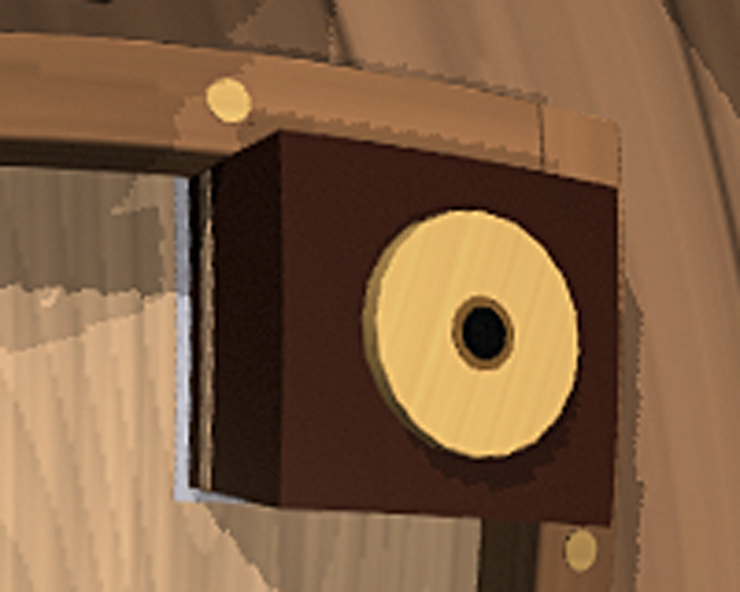

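```bash
python3 - <<'E' 2>/dev/null
from look import *
p=optics.camera_params('wrist'); w,d=optics.capture('wrist'); P=wcloud(d,p); B=(P-O)@np.stack([EX,EY,[0,0,1]],1)*1000
lf=(abs(B[...,1]-121)<6)&(B[...,2]>18)&(B[...,2]<42)&(B[...,0]<15)&(B[...,0]>-140); print('left fence',lf.sum(),np.median(B[lf],0),np.polyfit(B[lf][:,0],B[lf][:,1],1))
ff=(abs(B[...,0]-120)<6)&(B[...,2]>18)&(B[...,2]<42)&(B[...,1]<20)&(B[...,1]>-140); print('far fence',ff.sum(),np.median(B[ff],0),np.polyfit(B[ff][:,1],B[ff][:,0],1))
t=(B[...,2]>79)&(B[...,2]<84)&(B[...,0]>10)&(B[...,0]<130)&(B[...,1]>20)&(B[...,1]<130)
r=cv2.minAreaRect(B[t][:,:2].astype(np.float32)); print('top rect',r, np.percentile(B[t],[.5,99.5],axis=0))
E
```

```text
left fence 773 [-66.55426758 120.2846331   31.1452732 ] [-1.08341846e-03  1.20222508e+02]
far fence 1411 [119.70057913 -53.51665257  30.53995573] [7.31602706e-04 1.19748454e+02]
top rect ((69.9792709350586, 75.10453033447266), (90.65602111816406, 102.31470489501953), 89.79440307617188) [[ 19.43503865  30.32351047  79.51856492]
 [119.56862844 119.70800735  83.55933521]]
```

Run:
```python
from bench import bot
s=bot.state(); print(s['time_s'],s['wrist_force']); print(bot.close_job())
```

```text
35.35 [ 1.12144512 -0.80230982  0.05370191]
the job is handed in; nothing more can be done
None
```

I pushed the block square into the corner against both fences and pressed the socket home. I handed the job in at about 35 s, with the gripper clear of everything.

**Last checks**
- **Block position:** the wrist camera put its centre at (70.0, 75.1) mm in the board's frame, against a target of (70, 75). It is about 0.2° out of square.
- **Fences:** the far face measured 119.7 mm and the left face 120.3 mm. The block's edges reach 119.6 and 119.7 mm, so any gap is about 0.5 mm or less.
- **Socket:** the collar's top is 8.0 mm above the wood, which is its own thickness, with tilt under 0.05°. The press stopped firmly at about 23 N.
- **Bystanders:** the finished block, the mallet and the others in view looked unmoved, judged by eye in the last pictures. I did not measure each one.

**What disagreed along the way**
- **Left push:** the first push toward the left fence stuck about 3.5 mm short, though the force looked as if it had seated. I relieved the sideways load and pushed it home.
- **Fingertip height:** the shut fingertips proved to be about 13 mm behind the TCP, where 14 mm ahead was given. The pushes were therefore higher on the block than planned, but it did not tip. I did the press by force and camera height.
- **Steel plate:** it shows a few millimetres past the block on the open sides. I took this as the plate being slightly oversize, since both fence measurements agree the block is seated.

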